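# Lock the handheld monitor into its desk dock

### The job

Stand the handheld monitor in the metal-sided desk dock, upright and fully down, with its screen facing away from the robot. Then take the locking rod from its stand and slide it through one side plate, the monitor's bore and the other side plate until its collar is home against the plate, and let go. Handle the monitor gently, never tipping it over, and leave the other things on the desk where they are.

Things in the scene. Friction and masses are not known exactly. Their poses are not given: they have to be found in the camera images.
- monitor: Small handheld patient monitor, a white block 36 (x) by 60 (y) by 84 (z) mm, about 0.2 kg, standing loose on the desk. Origin at the centre of its underside, z up. Its front (blue-framed black screen) faces its +x, which starts away from the robot. A round through bore, 20 mm diameter, runs along its y, 40 mm above the underside, centred in x. Grip it across the 36 mm thickness, near the top.
- monitor_screen (a point): Centre of the monitor's screen, on its front face (x = +18 mm), 67 mm above its underside.
- dock: Dock fixed to the desk. Origin on the desk under its centre, z up, x points away from the robot, within 0.35 rad. Grey floor, top 10 mm above the desk. Two upright aluminium side plates, 8 mm thick, 56 mm wide along x, 75 mm high, inner faces at y = +-33 mm, outer at +-41 mm. Low lips front and back, inner faces at x = +-21 mm, tops 20 mm above the desk: the pocket is 42 by 66 mm.
- dock_axis (a point): Midpoint between the holes of the dock's two side plates, 50 mm above the dock's origin; axes as the dock's. Each plate has one round hole, 15 mm diameter; both are on the line through this point along the dock's y. The rod may enter from either side.
- rod: Locking rod, about 0.11 kg, loose, level in its stand, tip away from the robot. Origin on its axis at the collar's shoulder; x along the axis to the tip. Steel shaft 12 mm in diameter, 130 mm long, the last 12 mm tapering to 6 mm. Behind the shoulder a collar, 26 mm diameter, 5 mm thick, then a black round handle, 18 mm diameter, x = -5 to -55 mm. Centre of mass about 35 mm ahead of the origin.
- rod_shoulder (a point): On the rod's axis at the collar's shoulder, the face that comes home on a side plate.
- rod_tip (a point): On the rod's axis at the tip, 130 mm ahead of the shoulder.
- rod_handle (a point): On the rod's axis at the middle of the black handle, 30 mm behind the shoulder: where to grip.
- stand: Rod stand fixed to the desk, grey, 110 (x) by 50 (y) mm, 40 mm high; origin under its centre. Posts at x = -40 and +40 mm with open-topped notches 14 mm wide hold the rod's shaft along the stand's x, axis 34 mm above the desk, shoulder at x = -60 mm: the handle sticks out free at the robot's side. Lift the rod straight up.
- radio: Bystander: black two-way radio, 36 x 56 x 110 mm, with a stub aerial to 180 mm, standing. Origin under its centre.
- gel: Bystander: hand-gel bottle, 52 mm diameter, 130 mm high. Origin under its centre.
- adapter: Bystander: black power adapter brick, 85 x 42 x 28 mm. Origin under its centre.
- stapler: Bystander: stapler, 120 x 34 x 39 mm. Origin under its centre.
- mug: Bystander: white mug, 76 mm diameter, 90 mm high. Origin under its centre.
- marker: Bystander: blue marker pen, 14 x 130 x 14 mm, along its y. Origin under its centre.
- carton: Bystander: cardboard carton, 70 x 70 x 65 mm. Origin under its centre.
There are look-alikes about, which are no part of the job. Of the things like the rod, leave any that is blue, orange or pink; of the rest the larger one is meant.

How it is judged:
By the outcome, as a careful person would: the job done as asked, in the order asked, and still so for the second after the job is handed in, with the robot touching nothing.
It also fails if it takes over 72 s, if anything falls off the work surface, if the arm or the gripper's body presses on something with over 40 N, if the wrist force passes 120 N, or if a joint passes its speed limit or range.

### The arm

A 7-joint arm with a two-finger parallel gripper is mounted at the origin on the work surface. World frame = base frame: x ahead of the robot, y to its left, z up, the work surface at z = 0. Lengths are in m, angles in rad, forces in N, time in s.
With the tool pointing down it reaches from about 0.4 to 0.9 m from the base axis. Payload 5.5 kg.
Tool frame: the origin (TCP) lies midway between the tips of the shut fingers; the grasp point (between the pads) lies 19 mm behind it; z points along the fingers, x is the direction in which the jaws open and shut, and the axes are right-handed (so a half turn about z gives the same grasp; the last joint's range is limited). The gripper opens to 85 mm and grips with 20 to 120 N. Pads are 22 mm wide; open, the fingers measure 114 mm over their backs; the gripper's body (76 mm by 85 mm) begins 54 mm behind the grasp point. The pads swing forward as they close: fully open they stand 13 mm farther back than shut.
Start: joints at [0.263, 0.501, -0.427, 1.55, 0.221, 1.138, -0.21], TCP at [0.65, 0, 0.231] pointing down, gripper open.
Joint ranges: [-2.88, 2.88], [-0.31, 2.03], [-1.54, 1.56], [0.2, 2.42], [-1.41, 4.55], [0.19, 2.02], [-2.57, 2.57]. Speed limits (rad/s): [2.57, 2.57, 3.14, 3.14, 3.14, 3.14, 3.14].

### API

Orientations are given as [roll, pitch, yaw] about the fixed x, y, z axes, in that order (R = Rz(yaw) Ry(pitch) Rx(roll)).
In Python, from rig import read_state, grab_frame, calibration, ticket gives the robot as it stands.
- The arm moves only by the tool carry_out, never from a script. Its argument "increments" is a list of rows, each an object of numbers: "claw": the closure, from 0 (fully open) to 1 (shut); "dx", "dy", "dz": the shift along the tool's x, y, z in mm; "ax", "ay", "az": the turn, a rotation vector about the tool's x, y, z in degrees. A call has 1 to 20 rows; each row is the pose to reach, as a shift and turn from the pose commanded when the call began, along the tool's axes at that moment; what a row does not reach only later rows make up. A row lasts 1/10 s, in which the tool goes at most 50 mm and 8.59 degrees, less where a joint would pass 70% of its speed; a pose out of reach is approached as far as the arm can. A call with a gripper value outside its range is refused whole. The fingers move at their own pace and stop on an object; "newtons" is the grip in N (left out, the last holds). Time passes only in rows, so rows that repeat a pose let the fingers close. It gives the time, the measured TCP pose, the force and the opening at its end, in the units of the state.
- read_state(): the state, without advancing time (a new reading comes with each control period).
- grab_frame(name): name is "scene" or "side" or "wrist"; returns the picture (384x512x3 uint8, red, green, blue); there is no depth.
- calibration(name): a dict with "intrinsics" (3x3 intrinsics, pixels), "k1" (the pictures are not rectified: a ray, as slopes to the right and down, at radius r is drawn at 1 + k1 r^2 times it, then the intrinsics apply), "T" (4x4, takes a point from camera to world coordinates). Camera axes: x right, y down, z forward; pixel columns grow to the right and rows downward; lengths in m; the calibration is good to about 2 mm. A picture is of the moment at which its call begins: read the wrist's pose just before it. calibration takes no time and is no camera call; for the wrist camera it gives the pose at the moment of the call.
- ticket.finish_job(): hands the job in, once; it reports no verdict.
The state is a dict: "time": time; "joints": joint angles; "dq": joint speeds; "effort": joint torques, N m; "ee_pos": TCP position; "eef_rot": TCP orientation; "contact_force": force on the tool from outside, world axes, zero at the start; "ft_torque": the same for the moment, N m; "gripper_width": opening from 0.0 (shut) to 1.0 (fully open).
Only numpy, scipy, OpenCV 4.12 (cv2) and the standard library are available. Lean on these libraries where they do the work, as an engineer would, in place of code of your own. Each camera call takes 0.05 s, during which the arm holds its last target.

## Working session

There is one attempt and no reset: what is moved stays moved. The work goes in short steps, Python scripts to look and compute and a tool call to move; the robot and the scene stay as the last step left them, time stands still between calls to the robot, and variables do not carry over. Pictures are saved under pics/ and viewed, and the job is handed in when it is done.

Besides the shell and the picture viewer there is one more tool, called after "Call:" as name(argument=value, ...), one argument or row to a line, values as JSON. carry_out: Moves the arm, as the interface text tells. Its arguments: {"type":"object","properties":{"increments":{"type":"array","items":{"type":"object","properties":{"claw":{"type":"number"},"dx":{"type":"number"},"dy":{"type":"number"},"dz":{"type":"number"},"ax":{"type":"number"},"ay":{"type":"number"},"az":{"type":"number"}}}},"newtons":{"type":"number"}},"required":["increments"]}

```bash
ls; mkdir -p pics
python3 - <<'E'
from rig import *
import cv2,numpy as np
s=read_state();print({k:np.round(v,3) for k,v in s.items()})
for n in ["scene","side","wrist"]:
    c=calibration(n);print(n,np.round(c["intrinsics"],1).tolist(),c["k1"],np.round(c["T"],3).tolist())
    im=grab_frame(n);np.save(f"pics/{n}0.npy",im);cv2.imwrite(f"pics/{n}0.png",im[:,:,::-1])
E
```

```text
pics
{'time': np.float64(0.0), 'joints': array([ 0.263,  0.502, -0.427,  1.552,  0.221,  1.138, -0.21 ]), 'dq': array([ 0.001, -0.   , -0.001,  0.002, -0.001,  0.   , -0.001]), 'effort': array([ 0.0000e+00, -5.6952e+01, -5.8170e+00, -2.8094e+01,  1.1000e-02,
        1.2000e-02,  0.0000e+00]), 'ee_pos': array([ 0.649, -0.   ,  0.23 ]), 'eef_rot': array([-3.142e+00,  2.000e-03,  0.000e+00]), 'contact_force': array([ 0.448, -0.723, -0.091]), 'ft_torque': array([ 0.013, -0.037,  0.051]), 'gripper_width': np.float64(1.0)}
scene [[362.2, 0.0, 258.3], [0.0, 362.2, 190.8], [0.0, 0.0, 1.0]] -0.0610970025442575 [[-0.758, 0.456, -0.467, 1.078], [0.652, 0.507, -0.563, 0.629], [-0.02, -0.731, -0.682, 0.824], [0.0, 0.0, 0.0, 1.0]]
side [[385.6, 0.0, 257.2], [0.0, 385.6, 192.6], [0.0, 0.0, 1.0]] -0.07490108101831758 [[0.728, -0.431, 0.533, -0.07], [-0.685, -0.455, 0.569, -0.682], [-0.003, -0.779, -0.626, 0.839], [0.0, 0.0, 0.0, 1.0]]
wrist [[323.9, 0.0, 256.4], [0.0, 323.9, 194.0], [0.0, 0.0, 1.0]] -0.0742790454831341 [[1.0, 0.001, -0.001, 0.649], [0.0, -0.946, -0.324, 0.084], [-0.002, 0.324, -0.946, 0.372], [0.0, 0.0, 0.0, 1.0]]
```

View pics/scene0.png

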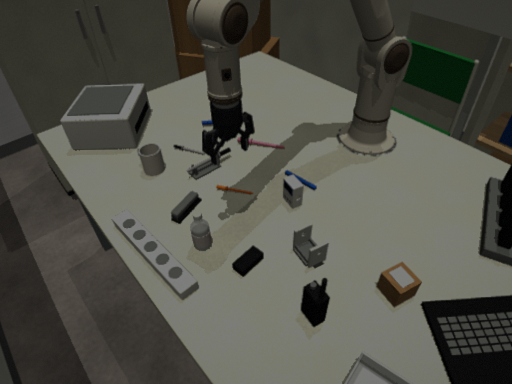

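View pics/side0.png

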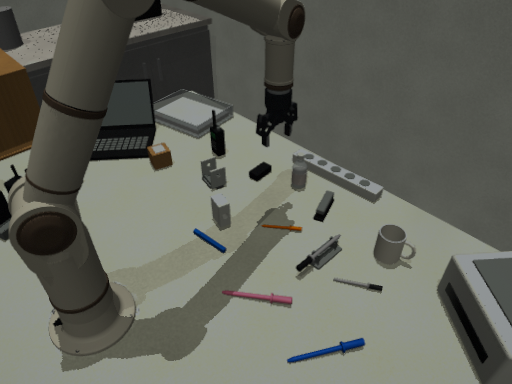

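View pics/wrist0.png

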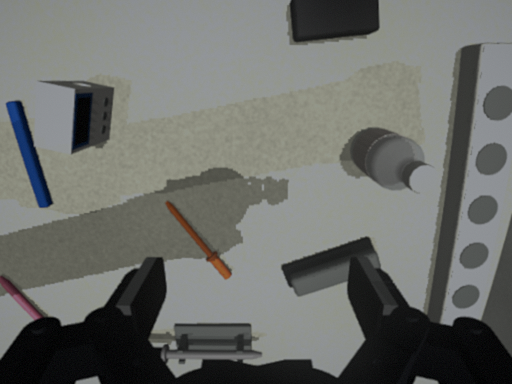

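Run:
```python
import cv2,numpy as np
a=np.load("pics/side0.npy");s=np.load("pics/scene0.npy");w=np.load("pics/wrist0.npy")
def crop(im,x,y,wd,h,f): return cv2.resize(im[y:y+h,x:x+wd],None,fx=f,fy=f,interpolation=cv2.INTER_CUBIC)[:,:,::-1]
cv2.imwrite("pics/c1.png",crop(a,290,215,110,82,7))
cv2.imwrite("pics/c2.png",crop(a,180,140,100,110,5))
cv2.imwrite("pics/c3.png",crop(s,260,160,100,120,5))
cv2.imwrite("pics/c4.png",crop(w,120,290,180,90,4))
```

```text
(no output)
```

View pics/c1.png

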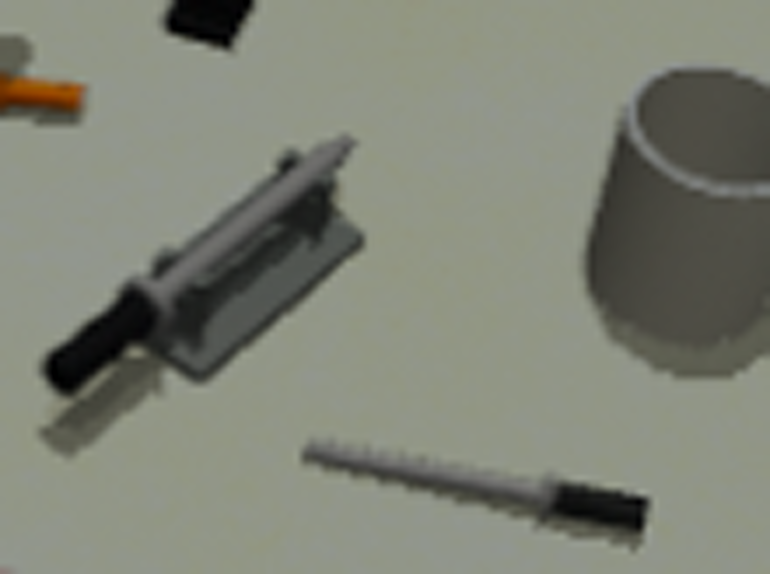

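View pics/c2.png

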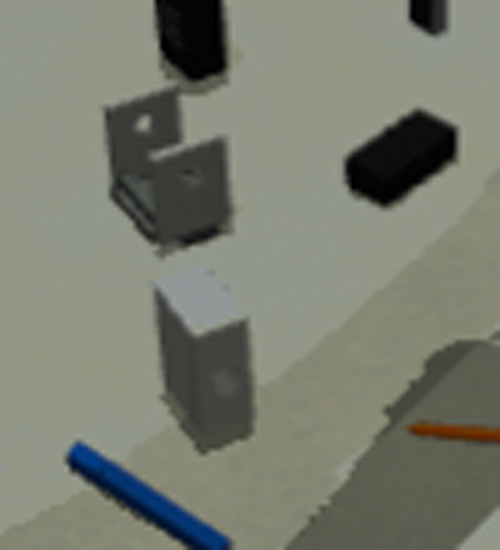

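View pics/c3.png

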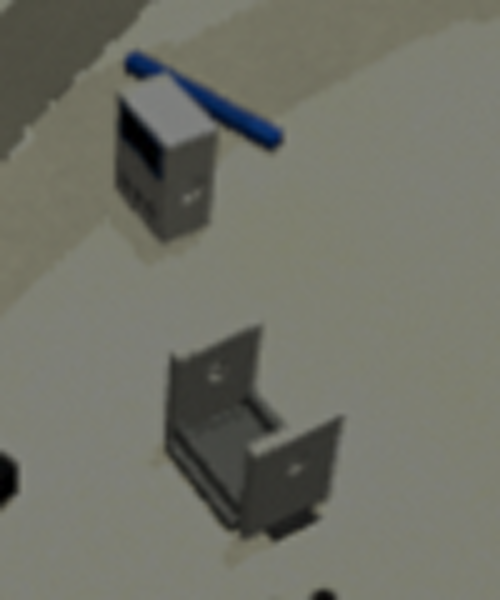

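View pics/c4.png

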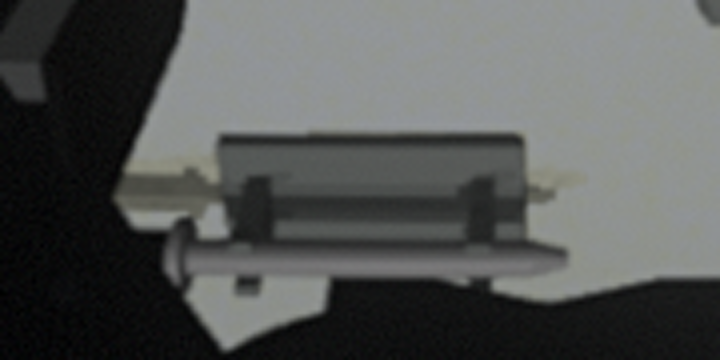

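```bash
cat > h.py <<'E'
import numpy as np,cv2
from rig import *
def ray(c,u,v):
    K=np.array(c["intrinsics"]);T=np.array(c["T"]);k=c["k1"]
    d=np.array([(u-K[0,2])/K[0,0],(v-K[1,2])/K[1,1]]);rd=np.hypot(*d);r=rd
    for _ in range(20): r=rd/(1+k*r*r)
    x=d*(r/rd if rd>0 else 1)
    w=T[:3,:3]@np.array([x[0],x[1],1]);return T[:3,3],w/np.linalg.norm(w)
def onz(c,u,v,z):
    o,d=ray(c,u,v);return o+d*(z-o[2])/d[2]
def tri(L):
    A=np.zeros((3,3));b=np.zeros(3)
    for c,u,v in L:
        o,d=ray(c,u,v);P=np.eye(3)-np.outer(d,d);A+=P;b+=P@o
    x=np.linalg.solve(A,b);return x,[np.linalg.norm((np.eye(3)-np.outer(ray(*l)[1],ray(*l)[1]))@(x-ray(*l)[0])) for l in L]
def proj(c,p):
    T=np.array(c["T"]);q=T[:3,:3].T@(np.array(p)-T[:3,3]);s=q[:2]/q[2];s=s*(1+c["k1"]*(s@s));K=c["intrinsics"];return np.array([K[0][0]*s[0]+K[0][2],K[1][1]*s[1]+K[1][2]])
E
python3 - <<'E'
from h import *
S=calibration("side");C=calibration("scene");W=calibration("wrist")
f=lambda x,y,ox,oy,k:(ox+(x+.5)/k-.5,oy+(y+.5)/k-.5)
print("monitor top")
for n,c,ox,oy,pts in [("side",S,180,140,[(155,285),(203,268),(250,317),(197,336)]),("scene",C,260,160,[(118,97),(167,75),(215,128),(167,150)])]:
    P=np.array([onz(c,*f(x,y,ox,oy,5),.084) for x,y in pts]);print(n,P.round(3)[:,:2].tolist(),P.mean(0).round(4))
print("dock")
for n,c,ox,oy,pts in [("side",S,180,140,[(107,105),(180,90),(150,155),(228,138)]),("scene",C,260,160,[(245,460),(342,418),(172,355),(262,325)])]:
    P=np.array([onz(c,*f(x,y,ox,oy,5),.075) for x,y in pts]);print(n,P.round(3)[:,:2].tolist(),P.mean(0).round(4))
print("holes")
a,b=f(190,177,180,140,5),f(217,375,260,160,5)
print("-y",tri([(S,*a),(C,*b)]))
a,b=f(143,125,180,140,5),f(295,469,260,160,5)
print("+y",tri([(S,*a),(C,*b)]))
print("rod side")
for X,Y in [(62,372),(143,290),(350,143)]: print(onz(S,*f(X,Y,290,215,7),.034).round(4))
print("rod wrist")
for X,Y in [(183,257),(567,257)]: print(onz(W,*f(X,Y,120,290,4),.034).round(4))
E
```

```text
monitor top
side [[0.455, 0.088], [0.487, 0.081], [0.478, 0.025], [0.443, 0.033]] [0.4657 0.0567 0.084 ]
scene [[0.479, 0.029], [0.442, 0.034], [0.455, 0.089], [0.491, 0.084]] [0.467 0.059 0.084]
dock
side [[0.56, 0.28], [0.61, 0.26], [0.545, 0.211], [0.596, 0.19]] [0.5777 0.2352 0.075 ]
scene [[0.619, 0.27], [0.561, 0.285], [0.597, 0.195], [0.545, 0.213]] [0.5803 0.2408 0.075 ]
holes
-y (array([0.57103638, 0.20489532, 0.0464904 ]), [np.float64(0.0011048697876551235), np.float64(0.0011048697876550842)])
+y (array([0.58653322, 0.27803822, 0.04650217]), [np.float64(0.0007256589366785521), np.float64(0.0007256589366786055)])
rod side
[ 0.4748 -0.2622  0.034 ]
[ 0.5293 -0.2561  0.034 ]
[ 0.6548 -0.2626  0.034 ]
rod wrist
[ 0.5242 -0.2642  0.034 ]
[ 0.6558 -0.2622  0.034 ]
```

Call:
carry_out(
  increments=[
    {"dx": -45, "dy": -15},
    {"dx": -90, "dy": -30},
    {"dx": -135, "dy": -45},
    {"dx": -160, "dy": -60},
    {"dx": -160, "dy": -60},
    {"dx": -160, "dy": -60},
    {"dx": -160, "dy": -60},
  ],
)

```text
invalid input at $.increments[0]: expected keys claw, dx, dy, dz, ax, ay, az
```

Run:
```python
from h import *
c=calibration("wrist");im=grab_frame("wrist");np.save("pics/w1.npy",im);np.save("pics/w1c.npy",c,allow_pickle=True)
s=read_state();print(s["time"],s["ee_pos"],s["eef_rot"])
cv2.imwrite("pics/w1.png",cv2.convertScaleAbs(im[:,:,::-1],alpha=1.3))
```

```text
0.2 [ 6.49564623e-01 -5.55323341e-06  2.30625134e-01] [-3.14151814e+00  1.23671376e-03  5.62679441e-05]
```

View pics/w1.png

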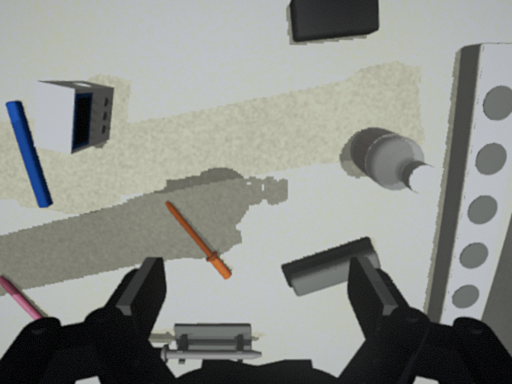

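Call:
carry_out(
  increments=[
    {"dx": 30, "dy": -45},
    {"dx": 60, "dy": -90},
    {"dx": 75, "dy": -130},
    {"dx": 75, "dy": -130},
    {"dx": 75, "dy": -130},
    {"dx": 75, "dy": -130},
  ],
)

```text
invalid input at $.increments[0]: expected keys claw, dx, dy, dz, ax, ay, az
```

Run:
```python
from h import *
c=calibration("wrist");im=grab_frame("wrist");np.save("pics/w2.npy",im);np.save("pics/w2c.npy",c,allow_pickle=True)
s=read_state();print(s["time"],s["ee_pos"],s["eef_rot"])
cv2.imwrite("pics/w2.png",cv2.convertScaleAbs(im[:,:,::-1],alpha=1.3))
```

```text
0.25 [ 6.49683287e-01 -2.71403145e-05  2.30813111e-01] [-3.14154905e+00  8.95437352e-04  1.59845558e-05]
```

View pics/w2.png

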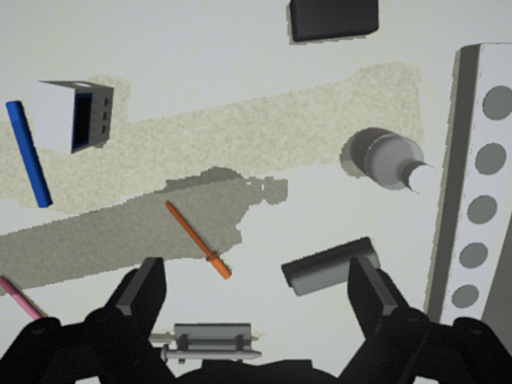

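Both moves were refused because every key is required, so the two pictures are identical: monitor at (75,115), radio/adapter top, rod in its stand at (210,353).

Call:
carry_out(
  increments=[
    {"claw": 0, "dx": -45, "dy": -15, "dz": 0, "ax": 0, "ay": 0, "az": 0},
    {"claw": 0, "dx": -90, "dy": -30, "dz": 0, "ax": 0, "ay": 0, "az": 0},
    {"claw": 0, "dx": -130, "dy": -45, "dz": 0, "ax": 0, "ay": 0, "az": 0},
    {"claw": 0, "dx": -160, "dy": -60, "dz": 0, "ax": 0, "ay": 0, "az": 0},
    {"claw": 0, "dx": -160, "dy": -60, "dz": 0, "ax": 0, "ay": 0, "az": 0},
    {"claw": 0, "dx": -160, "dy": -60, "dz": 0, "ax": 0, "ay": 0, "az": 0},
  ],
)

```text
time: 0.85
ee_pos: [0.4901, 0.0601, 0.2318]
eef_rot: [3.141, -0.001, 0.001]
contact_force: [-0.2, -1.0, 0.2]
gripper_width: 0.998
```

Run:
```python
from h import *
c=calibration("wrist");im=grab_frame("wrist");np.save("pics/w3.npy",im);np.save("pics/w3c.npy",c,allow_pickle=True)
s=read_state();print(s["time"],s["ee_pos"],s["eef_rot"],abs(s["dq"]).max())
cv2.imwrite("pics/w3.png",cv2.convertScaleAbs(im[:,:,::-1],alpha=1.3))
```

```text
0.9 [0.49083962 0.05969282 0.23179055] [ 3.14130325e+00 -1.55097233e-03 -1.49977738e-04] 0.020925364453624428
```

View pics/w3.png

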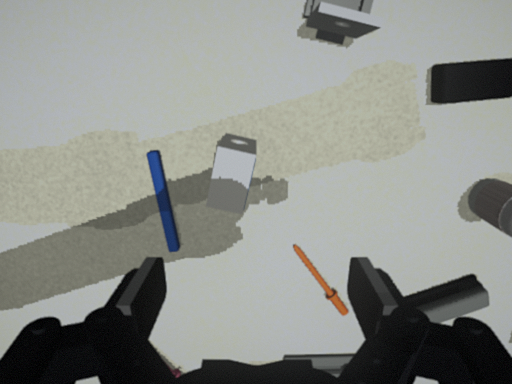

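Call:
carry_out(
  increments=[
    {"claw": 0, "dx": 30, "dy": -40, "dz": 0, "ax": 0, "ay": 0, "az": 0},
    {"claw": 0, "dx": 60, "dy": -80, "dz": 0, "ax": 0, "ay": 0, "az": 0},
    {"claw": 0, "dx": 75, "dy": -120, "dz": 0, "ax": 0, "ay": 0, "az": 0},
    {"claw": 0, "dx": 75, "dy": -130, "dz": 0, "ax": 0, "ay": 0, "az": 0},
    {"claw": 0, "dx": 75, "dy": -130, "dz": 0, "ax": 0, "ay": 0, "az": 0},
    {"claw": 0, "dx": 75, "dy": -130, "dz": 0, "ax": 0, "ay": 0, "az": 0},
  ],
)

```text
time: 1.5
ee_pos: [0.5652, 0.1883, 0.2306]
eef_rot: [3.14, 0.001, -0.001]
contact_force: [-1.2, -0.7, 0.4]
gripper_width: 1.001
```

Run:
```python
from h import *
c=calibration("wrist");im=grab_frame("wrist");np.save("pics/w4.npy",im);np.save("pics/w4c.npy",c,allow_pickle=True)
s=read_state();print(s["time"],s["ee_pos"],s["eef_rot"],abs(s["dq"]).max())
cv2.imwrite("pics/w4.png",cv2.convertScaleAbs(im[:,:,::-1],alpha=1.3))
```

```text
1.55 [0.56524199 0.18759874 0.23076896] [ 3.13998127e+00  7.84874671e-04 -2.47742397e-03] 0.011830690707561523
```

View pics/w4.png

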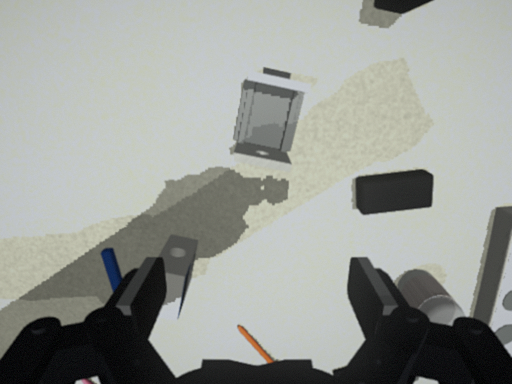

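The first view (w3) shows the monitor top at (235,180) with marker at (163,200). The second (w4) shows the dock at (268,115), with plates at the top (275,82) and bottom (262,155).

Run:
```python
import cv2,numpy as np
def crop(im,x,y,wd,h,f): return cv2.convertScaleAbs(cv2.resize(im[y:y+h,x:x+wd],None,fx=f,fy=f,interpolation=cv2.INTER_CUBIC)[:,:,::-1],alpha=1.4)
cv2.imwrite("pics/c5.png",crop(np.load("pics/w3.npy"),190,120,90,100,6))
cv2.imwrite("pics/c6.png",crop(np.load("pics/w4.npy"),215,60,110,110,5))
```

```text
(no output)
```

View pics/c5.png

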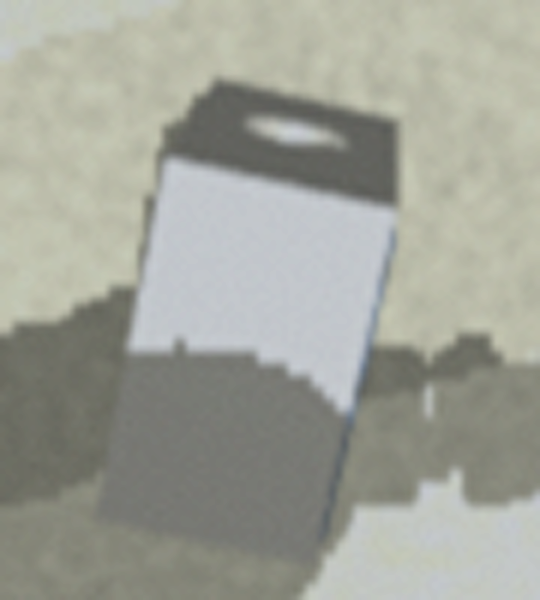

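View pics/c6.png

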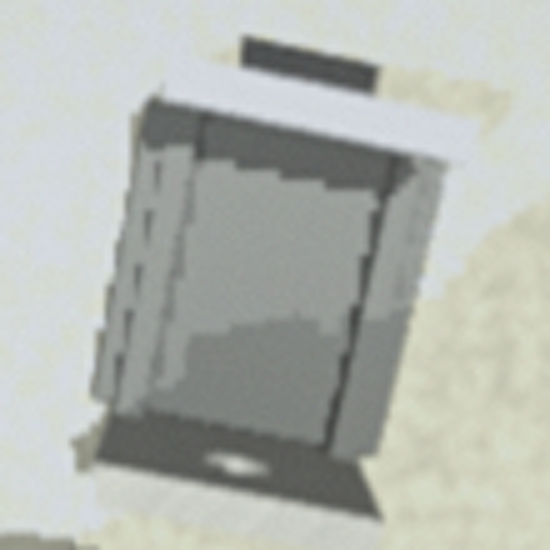

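Run:
```python
from h import *
f=lambda x,y,ox,oy,k:(ox+(x+.5)/k-.5,oy+(y+.5)/k-.5)
c=np.load("pics/w3c.npy",allow_pickle=True).item()
def rep(P):
    P=np.array(P)[:,:2];print(P.round(4).tolist(),"ctr",P.mean(0).round(4))
    for i in range(4):
        d=P[(i+1)%4]-P[i];print(" edge",np.hypot(*d).round(4),np.arctan2(d[1],d[0]).round(3))
rep([onz(c,*f(x,y,190,120,6),.084) for x,y in [(165,155),(395,207),(323,562),(98,515)]])
print("mon bore +y face",onz(c,*f(297,131,190,120,6),.04))
c4=np.load("pics/w4c.npy",allow_pickle=True).item()
rep([onz(c4,*f(x,y,215,60,5),.075) for x,y in [(152,100),(452,163),(382,520),(88,462)]])
print("pocket lips z=.02 corners?")
print("hole -y", onz(c4,*f(238,463,215,60,5),.05))
```

```text
[[0.4546, 0.0907], [0.4892, 0.0827], [0.4776, 0.0247], [0.4417, 0.0328]] ctr [0.4658 0.0577]
 edge 0.0355 -0.226
 edge 0.0592 -1.768
 edge 0.0368 2.921
 edge 0.0593 1.352
mon bore +y face [0.47225969 0.08675629 0.04      ]
[[0.5551, 0.2755], [0.608, 0.2649], [0.5976, 0.2001], [0.5424, 0.2112]] ctr [0.5758 0.2379]
 edge 0.054 -0.198
 edge 0.0657 -1.73
 edge 0.0563 2.942
 edge 0.0656 1.376
pocket lips z=.02 corners?
hole -y [0.57078991 0.20582739 0.05      ]
```

Call:
carry_out(
  increments=[
    {"claw": 0, "dx": -35, "dy": 45, "dz": 0, "ax": 0, "ay": 0, "az": 4},
    {"claw": 0, "dx": -65, "dy": 90, "dz": 0, "ax": 0, "ay": 0, "az": 8},
    {"claw": 0, "dx": -99, "dy": 132, "dz": 20, "ax": 0, "ay": 0, "az": 12.3},
    {"claw": 0, "dx": -99, "dy": 132, "dz": 50, "ax": 0, "ay": 0, "az": 12.3},
    {"claw": 0, "dx": -99, "dy": 132, "dz": 60, "ax": 0, "ay": 0, "az": 12.3},
    {"claw": 0, "dx": -99, "dy": 132, "dz": 60, "ax": 0, "ay": 0, "az": 12.3},
    {"claw": 0, "dx": -99, "dy": 132, "dz": 60, "ax": 0, "ay": 0, "az": 12.3},
  ],
)

```text
time: 2.25
ee_pos: [0.4675, 0.0589, 0.1724]
eef_rot: [-3.14, -0.002, -0.214]
contact_force: [0.4, 0.0, 0.8]
gripper_width: 0.997
```

Run:
```python
from h import *
c=calibration("wrist");im=grab_frame("wrist");np.save("pics/w5.npy",im);np.save("pics/w5c.npy",c,allow_pickle=True)
s=read_state();print(s["time"],s["ee_pos"],s["eef_rot"],abs(s["dq"]).max(),s["joints"].round(2))
cv2.imwrite("pics/w5.png",cv2.convertScaleAbs(im[:,:,::-1],alpha=1.3))
```

```text
2.3 [0.46783398 0.05924995 0.17261371] [-3.14002442e+00 -2.27822936e-03 -2.13423973e-01] 0.007284083175075483 [ 0.23  0.26 -0.47  2.04  0.15  0.87 -0.54]
```

View pics/w5.png

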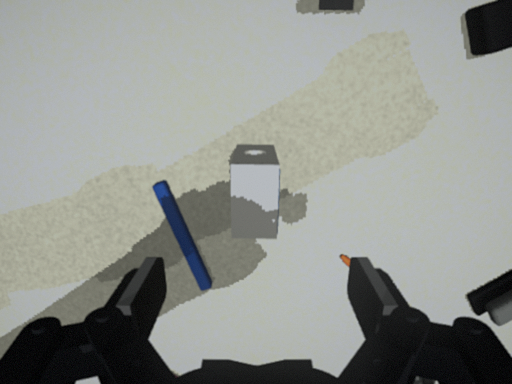

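Run:
```python
from h import *
c=np.load("pics/w5c.npy",allow_pickle=True).item()
im=np.load("pics/w5.npy")
P=np.array([onz(c,u,v,.084) for u,v in [(231,165),(280,164),(277,238),(231,238)]])[:,:2];print(P.round(4),P.mean(0))
for i in range(4):
    d=P[(i+1)%4]-P[i];print(np.hypot(*d),np.arctan2(d[1],d[0]))
for u,v in [(158,185),(207,287)]: print("marker",onz(c,u,v,.012))
cv2.imwrite("pics/c7.png",cv2.convertScaleAbs(cv2.resize(im[130:260,200:310],None,fx=4.5,fy=4.5,interpolation=cv2.INTER_CUBIC)[:,:,::-1],alpha=1.4))
```

```text
[[0.4552 0.0894]
 [0.4903 0.0825]
 [0.4766 0.0242]
 [0.4411 0.032 ]] [0.46581339 0.0570443 ]
0.03579223186936311 -0.19361475888426144
0.059877274350454805 -1.8007564087134422
0.03634655782093822 2.926763551849632
0.05912940278388933 1.3311318989097924
marker [0.37084133 0.06936257 0.012     ]
marker [ 0.38716417 -0.05474098  0.012     ]
```

View pics/c7.png

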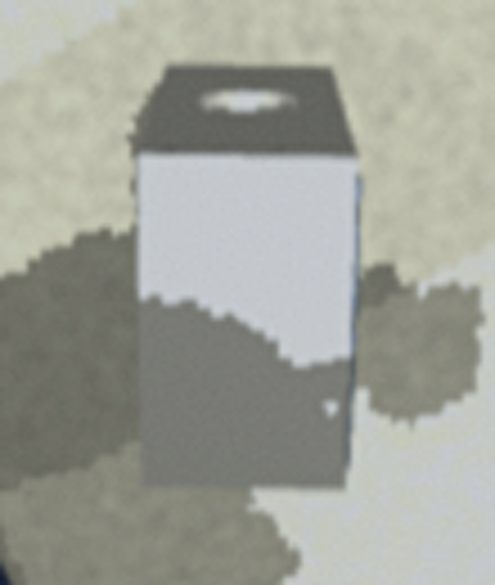

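Call:
carry_out(
  newtons=25,
  increments=[
    {"claw": 0, "dx": -1.4, "dy": 2.2, "dz": 35, "ax": 0, "ay": 0, "az": 0},
    {"claw": 0, "dx": -1.4, "dy": 2.2, "dz": 70, "ax": 0, "ay": 0, "az": 0},
    {"claw": 0, "dx": -1.4, "dy": 2.2, "dz": 100, "ax": 0, "ay": 0, "az": 0},
    {"claw": 0, "dx": -1.4, "dy": 2.2, "dz": 120, "ax": 0, "ay": 0, "az": 0},
    {"claw": 0, "dx": -1.4, "dy": 2.2, "dz": 120, "ax": 0, "ay": 0, "az": 0},
    {"claw": 0, "dx": -1.4, "dy": 2.2, "dz": 120, "ax": 0, "ay": 0, "az": 0},
    {"claw": 0.35, "dx": -1.4, "dy": 2.2, "dz": 120, "ax": 0, "ay": 0, "az": 0},
    {"claw": 0.45, "dx": -1.4, "dy": 2.2, "dz": 120, "ax": 0, "ay": 0, "az": 0},
    {"claw": 0.5, "dx": -1.4, "dy": 2.2, "dz": 120, "ax": 0, "ay": 0, "az": 0},
    {"claw": 0.55, "dx": -1.4, "dy": 2.2, "dz": 120, "ax": 0, "ay": 0, "az": 0},
    {"claw": 0.6, "dx": -1.4, "dy": 2.2, "dz": 120, "ax": 0, "ay": 0, "az": 0},
    {"claw": 0.7, "dx": -1.4, "dy": 2.2, "dz": 120, "ax": 0, "ay": 0, "az": 0},
    {"claw": 0.8, "dx": -1.4, "dy": 2.2, "dz": 120, "ax": 0, "ay": 0, "az": 0},
    {"claw": 0.8, "dx": -1.4, "dy": 2.2, "dz": 120, "ax": 0, "ay": 0, "az": 0},
    {"claw": 0.8, "dx": -1.4, "dy": 2.2, "dz": 120, "ax": 0, "ay": 0, "az": 0},
    {"claw": 0.8, "dx": -1.4, "dy": 2.2, "dz": 120, "ax": 0, "ay": 0, "az": 0},
  ],
)

```text
time: 3.9
ee_pos: [0.4648, 0.0561, 0.0519]
eef_rot: [-3.142, -0.001, -0.215]
contact_force: [0.4, -1.0, 6.3]
gripper_width: 0.417
```

Run:
```python
from h import *
im=grab_frame("side")
s=read_state();print(s["time"],s["ee_pos"],s["eef_rot"],s["gripper_width"],s["contact_force"])
cv2.imwrite("pics/s2.png",cv2.convertScaleAbs(cv2.resize(im[120:260,150:300],None,fx=4,fy=4,interpolation=cv2.INTER_CUBIC)[:,:,::-1],alpha=1.4))
```

```text
3.95 [0.46478884 0.05612022 0.05193171] [-3.14150936e+00 -1.13000608e-03 -2.14816671e-01] 0.4139874377586312 [-0.72287667 -0.99187497  6.96176712]
```

View pics/s2.png

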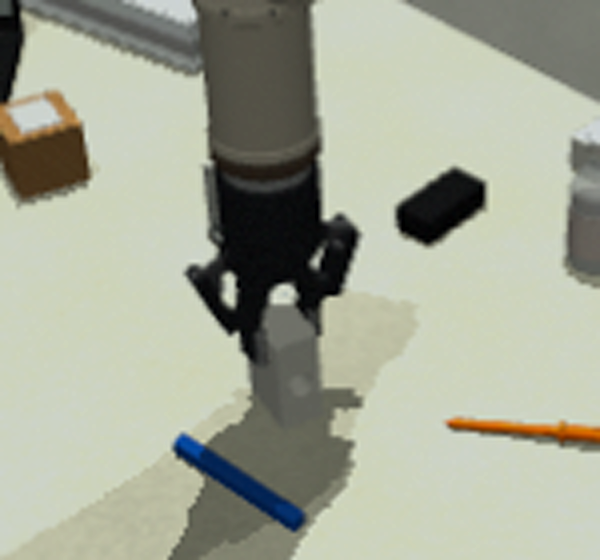

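Call:
carry_out(
  increments=[
    {"claw": 0.8, "dx": 0, "dy": 0, "dz": -5, "ax": 0, "ay": 0, "az": 0},
    {"claw": 0.8, "dx": 0, "dy": 0, "dz": -20, "ax": 0, "ay": 0, "az": 0},
    {"claw": 0.8, "dx": 0, "dy": 0, "dz": -45, "ax": 0, "ay": 0, "az": 0},
    {"claw": 0.8, "dx": 0, "dy": 0, "dz": -70, "ax": 0, "ay": 0, "az": 0},
    {"claw": 0.8, "dx": 3, "dy": -10, "dz": -95, "ax": 0, "ay": 0, "az": 0},
    {"claw": 0.8, "dx": 10, "dy": -30, "dz": -110, "ax": 0, "ay": 0, "az": 0},
    {"claw": 0.8, "dx": 20, "dy": -57, "dz": -115, "ax": 0, "ay": 0, "az": 0},
    {"claw": 0.8, "dx": 30, "dy": -85, "dz": -115, "ax": 0, "ay": 0, "az": -1},
    {"claw": 0.8, "dx": 40, "dy": -113, "dz": -115, "ax": 0, "ay": 0, "az": -1.15},
    {"claw": 0.8, "dx": 50, "dy": -141, "dz": -115, "ax": 0, "ay": 0, "az": -1.15},
    {"claw": 0.8, "dx": 59, "dy": -167, "dz": -115, "ax": 0, "ay": 0, "az": -1.15},
    {"claw": 0.8, "dx": 66, "dy": -187, "dz": -115, "ax": 0, "ay": 0, "az": -1.15},
    {"claw": 0.8, "dx": 69.5, "dy": -197, "dz": -115, "ax": 0, "ay": 0, "az": -1.15},
    {"claw": 0.8, "dx": 70.3, "dy": -200, "dz": -115, "ax": 0, "ay": 0, "az": -1.15},
    {"claw": 0.8, "dx": 70.3, "dy": -200, "dz": -115, "ax": 0, "ay": 0, "az": -1.15},
    {"claw": 0.8, "dx": 70.3, "dy": -200, "dz": -115, "ax": 0, "ay": 0, "az": -1.15},
    {"claw": 0.8, "dx": 70.3, "dy": -200, "dz": -115, "ax": 0, "ay": 0, "az": -1.15},
  ],
)

```text
time: 5.65
ee_pos: [0.5752, 0.2352, 0.1663]
eef_rot: [3.141, 0.0, -0.196]
contact_force: [-0.4, 0.4, -1.6]
gripper_width: 0.415
```

Run:
```python
from h import *
s=read_state();print(s["time"],s["ee_pos"],s["eef_rot"],s["gripper_width"],s["contact_force"])
b={"side":(160,80),"scene":(240,150),"wrist":(150,50)}
for n in b:
    c=calibration(n);im=grab_frame(n);np.save(f"pics/{n}3.npy",im)
    if n=="wrist":np.save("pics/wrist3c.npy",c,allow_pickle=True)
    x,y=b[n];k=5 if n!="wrist" else 3;w=500//k
    cv2.imwrite(f"pics/{n}3.png",cv2.convertScaleAbs(cv2.resize(im[y:y+w+(100//k),x:x+w+(100//k)],None,fx=k,fy=k,interpolation=cv2.INTER_CUBIC)[:,:,::-1],alpha=1.4))
```

```text
5.65 [0.57524331 0.23518205 0.16631567] [ 3.14062569e+00  5.77047976e-05 -1.95888434e-01] 0.4154763015413715 [-0.37311278  0.36383031 -1.63188145]
```

View pics/side3.png

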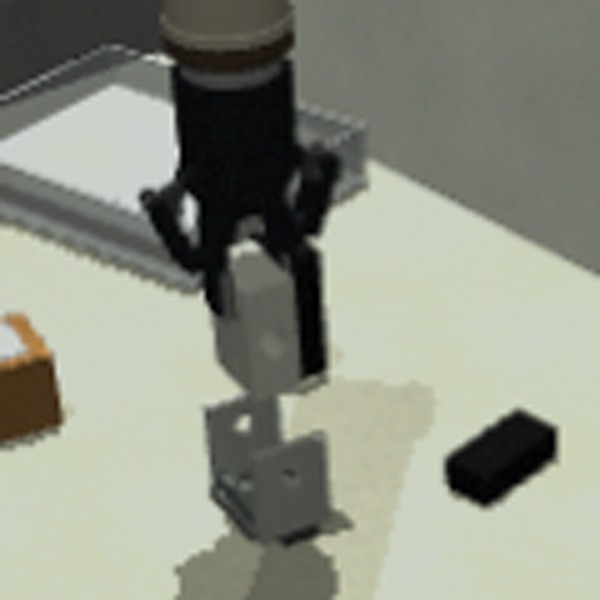

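View pics/scene3.png

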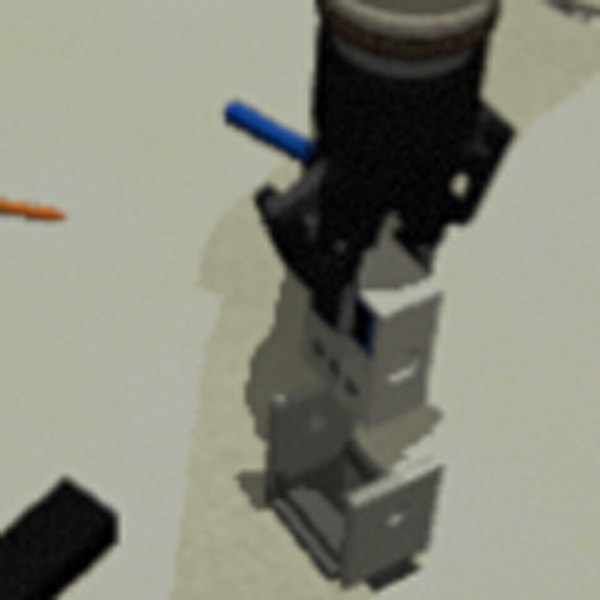

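View pics/wrist3.png

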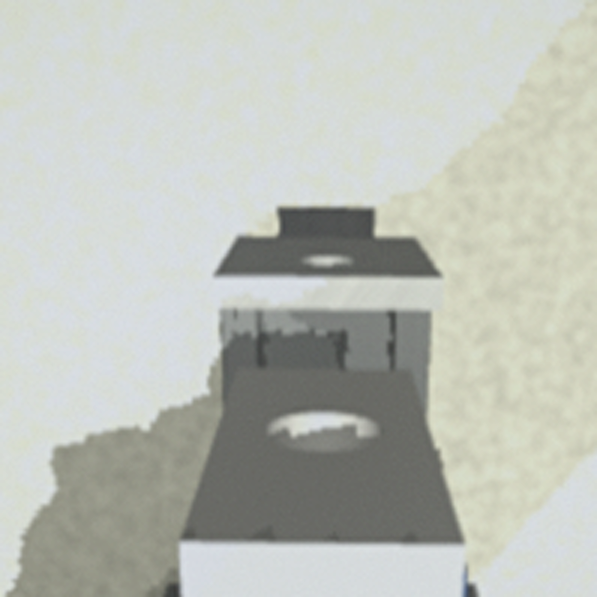

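Run:
```python
from h import *
c=np.load("pics/wrist3c.npy",allow_pickle=True).item()
f=lambda x,y:(150+(x+.5)/3-.5,50+(y+.5)/3-.5)
s=read_state();y=s["eef_rot"][2]
X=np.array([np.cos(y),np.sin(y)]);Y=np.array([-np.sin(y),np.cos(y)])
t=s["ee_pos"][:2]
def loc(n,u,v,z):
    p=onz(c,*f(u,v),z)[:2];print(n,p.round(4),"dockframe x,y rel TCP (mm)",((p-t)@X*1e3).round(1),((p-t)@Y*1e3).round(1))
loc("plate inner L",220,309,.075);loc("plate inner R",438,309,.075)
loc("plate outer L",215,276,.075);loc("plate outer R",442,276,.075)
zb=s["ee_pos"][2]-.052
for a in [(225,370,0),(412,370,0),(180,543,.084),(463,543,.084)]: loc("mon",a[0],a[1],zb+a[2])
loc("bore",322,430,zb+.04);loc("hole outer",328,260,.05)
S=calibration("side");C=calibration("scene")
# dock corners/holes from side3 (5x,160,80), scene3 (5x,240,150)
g=lambda x,y,ox,oy:(ox+(x+.5)/5-.5,oy+(y+.5)/5-.5)
for n,a,b in [("hole-",(290,473),(316,422)),("hole+",(243,423),(396,519))]:
    p,e=tri([(S,*g(*a,160,80)),(C,*g(*b,240,150))]);print(n,p.round(4),np.round(e,4))
```

```text
plate inner L [0.5582 0.2753] dockframe x,y rel TCP (mm) -24.6 35.3
plate inner R [0.6104 0.2649] dockframe x,y rel TCP (mm) 28.6 35.3
plate outer L [0.5589 0.2834] dockframe x,y rel TCP (mm) -25.5 43.4
plate outer R [0.6126 0.2728] dockframe x,y rel TCP (mm) 29.3 43.4
mon [0.562  0.2698] dockframe x,y rel TCP (mm) -19.8 30.7
mon [0.5999 0.2623] dockframe x,y rel TCP (mm) 18.8 30.6
mon [0.5642 0.2699] dockframe x,y rel TCP (mm) -17.7 31.2
mon [0.5988 0.263 ] dockframe x,y rel TCP (mm) 17.6 31.2
bore [0.5817 0.2664] dockframe x,y rel TCP (mm) 0.1 31.1
hole outer [0.5858 0.278 ] dockframe x,y rel TCP (mm) 1.9 43.4
hole- [0.5717 0.2049 0.0496] [0.0008 0.0008]
hole+ [0.587  0.2788 0.0477] [0.0009 0.0009]
```

Call:
carry_out(
  increments=[
    {"claw": 0.8, "dx": 2, "dy": -1.3, "dz": 15, "ax": 0, "ay": 0, "az": 0},
    {"claw": 0.8, "dx": 2, "dy": -1.3, "dz": 25, "ax": 0, "ay": 0, "az": 0},
    {"claw": 0.8, "dx": 2, "dy": -1.3, "dz": 32, "ax": 0, "ay": 0, "az": 0},
    {"claw": 0.8, "dx": 2, "dy": -1.3, "dz": 38, "ax": 0, "ay": 0, "az": 0},
    {"claw": 0.8, "dx": 2, "dy": -1.3, "dz": 46, "ax": 0, "ay": 0, "az": 0},
    {"claw": 0.8, "dx": 2, "dy": -1.3, "dz": 56, "ax": 0, "ay": 0, "az": 0},
    {"claw": 0.8, "dx": 2, "dy": -1.3, "dz": 66, "ax": 0, "ay": 0, "az": 0},
    {"claw": 0.8, "dx": 2, "dy": -1.3, "dz": 76, "ax": 0, "ay": 0, "az": 0},
    {"claw": 0.8, "dx": 2, "dy": -1.3, "dz": 84, "ax": 0, "ay": 0, "az": 0},
    {"claw": 0.8, "dx": 2, "dy": -1.3, "dz": 84, "ax": 0, "ay": 0, "az": 0},
    {"claw": 0.8, "dx": 2, "dy": -1.3, "dz": 84, "ax": 0, "ay": 0, "az": 0},
  ],
)

```text
time: 6.9
ee_pos: [0.5776, 0.2376, 0.0821]
eef_rot: [3.142, 0.0, -0.194]
contact_force: [0.5, 0.6, -1.8]
gripper_width: 0.419
```

Run:
```python
from h import *
s=read_state();print(s["time"],s["ee_pos"],s["eef_rot"],s["gripper_width"],s["contact_force"])
b={"side":(160,110),"wrist":(150,50)}
for n in b:
    c=calibration(n);im=grab_frame(n);np.save(f"pics/{n}4.npy",im)
    x,y=b[n];k=5 if n!="wrist" else 3;w=500//k
    cv2.imwrite(f"pics/{n}4.png",cv2.convertScaleAbs(cv2.resize(im[y:y+w,x:x+w],None,fx=k,fy=k,interpolation=cv2.INTER_CUBIC)[:,:,::-1],alpha=1.4))
```

```text
6.9 [0.57760565 0.23758768 0.08214652] [ 3.14157688e+00  2.90579170e-04 -1.94494967e-01] 0.4188898711989128 [ 0.46777984  0.6492308  -1.80634506]
```

View pics/side4.png

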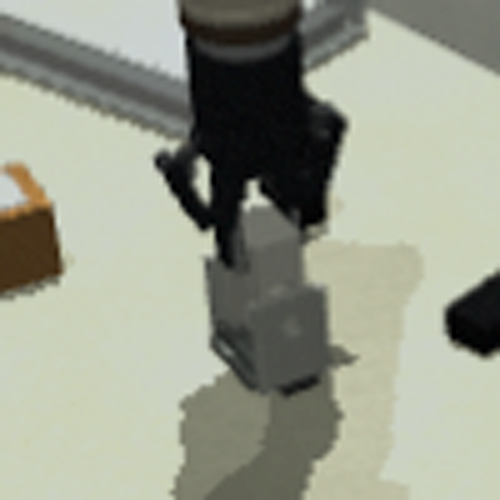

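View pics/wrist4.png

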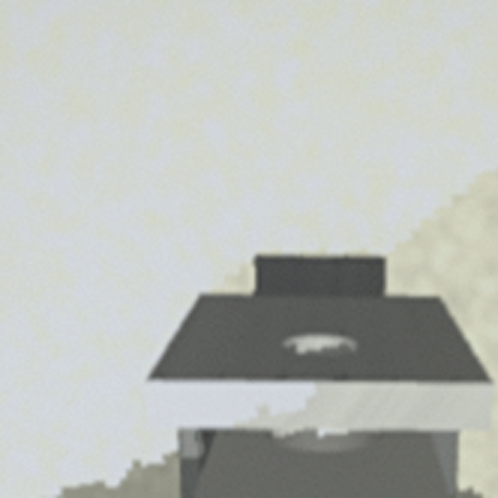

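Call:
carry_out(
  increments=[
    {"claw": 0.8, "dx": 0, "dy": 0, "dz": 5, "ax": 0, "ay": 0, "az": 0},
    {"claw": 0.8, "dx": 0, "dy": 0, "dz": 10, "ax": 0, "ay": 0, "az": 0},
    {"claw": 0.8, "dx": 0, "dy": 0, "dz": 14, "ax": 0, "ay": 0, "az": 0},
    {"claw": 0.8, "dx": 0, "dy": 0, "dz": 17, "ax": 0, "ay": 0, "az": 0},
    {"claw": 0.8, "dx": 0, "dy": 0, "dz": 19, "ax": 0, "ay": 0, "az": 0},
    {"claw": 0.8, "dx": 0, "dy": 0, "dz": 20, "ax": 0, "ay": 0, "az": 0},
    {"claw": 0.8, "dx": 0, "dy": 0, "dz": 20, "ax": 0, "ay": 0, "az": 0},
    {"claw": 0.8, "dx": 0, "dy": 0, "dz": 20, "ax": 0, "ay": 0, "az": 0},
  ],
)

```text
time: 7.8
ee_pos: [0.5778, 0.2376, 0.0624]
eef_rot: [-3.141, -0.0, -0.195]
contact_force: [0.7, -0.8, -2.6]
gripper_width: 0.422
```

Call:
carry_out(
  increments=[
    {"claw": 0.8, "dx": 0, "dy": 0, "dz": 0.5, "ax": 0, "ay": 0, "az": 0},
    {"claw": 0.8, "dx": 0, "dy": 0, "dz": 1, "ax": 0, "ay": 0, "az": 0},
    {"claw": 0.8, "dx": 0, "dy": 0, "dz": 1, "ax": 0, "ay": 0, "az": 0},
  ],
)

```text
time: 8.1
ee_pos: [0.5779, 0.2376, 0.062]
eef_rot: [-3.141, -0.001, -0.195]
contact_force: [-2.0, -0.5, 4.3]
gripper_width: 0.418
```

Call:
carry_out(
  increments=[
    {"claw": 0.55, "dx": 0, "dy": 0, "dz": 0.5, "ax": 0, "ay": 0, "az": 0},
    {"claw": 0.45, "dx": 0, "dy": 0, "dz": 0.5, "ax": 0, "ay": 0, "az": 0},
    {"claw": 0.3, "dx": 0, "dy": 0, "dz": 0.5, "ax": 0, "ay": 0, "az": 0},
    {"claw": 0.1, "dx": 0, "dy": 0, "dz": 0.5, "ax": 0, "ay": 0, "az": 0},
    {"claw": 0, "dx": 0, "dy": 0, "dz": 0.5, "ax": 0, "ay": 0, "az": 0},
    {"claw": 0, "dx": 0, "dy": 0, "dz": 0.5, "ax": 0, "ay": 0, "az": 0},
    {"claw": 0, "dx": 0, "dy": 0, "dz": 0.5, "ax": 0, "ay": 0, "az": 0},
    {"claw": 0, "dx": 0, "dy": 0, "dz": -20, "ax": 0, "ay": 0, "az": 0},
    {"claw": 0, "dx": 0, "dy": 0, "dz": -50, "ax": 0, "ay": 0, "az": 0},
    {"claw": 0, "dx": 0, "dy": 0, "dz": -90, "ax": 0, "ay": 0, "az": 0},
    {"claw": 0, "dx": 0, "dy": 0, "dz": -130, "ax": 0, "ay": 0, "az": 0},
    {"claw": 0, "dx": 0, "dy": 25, "dz": -160, "ax": 0, "ay": 0, "az": 0},
    {"claw": 0, "dx": 0, "dy": 60, "dz": -170, "ax": 0, "ay": 0, "az": 0},
    {"claw": 0, "dx": 0, "dy": 80, "dz": -170, "ax": 0, "ay": 0, "az": 0},
    {"claw": 0, "dx": 0, "dy": 80, "dz": -170, "ax": 0, "ay": 0, "az": 0},
    {"claw": 0, "dx": 0, "dy": 80, "dz": -170, "ax": 0, "ay": 0, "az": 0},
  ],
)

```text
time: 9.7
ee_pos: [0.5622, 0.1589, 0.2315]
eef_rot: [-3.141, -0.0, -0.196]
contact_force: [-0.4, 1.0, 0.1]
gripper_width: 1.003
```

Run:
```python
from h import *
s=read_state();print(s["time"],s["ee_pos"],s["eef_rot"],s["gripper_width"],s["contact_force"])
b={"side":(170,120,7,80),"scene":(270,200,6,90),"wrist":(150,0,2,250)}
for n in b:
    c=calibration(n);im=grab_frame(n);np.save(f"pics/{n}5.npy",im)
    if n=="wrist":np.save("pics/wrist5c.npy",c,allow_pickle=True)
    x,y,k,w=b[n]
    cv2.imwrite(f"pics/{n}5.png",cv2.convertScaleAbs(cv2.resize(im[y:y+w,x:x+w],None,fx=k,fy=k,interpolation=cv2.INTER_CUBIC)[:,:,::-1],alpha=1.4))
```

```text
9.7 [0.5622337  0.1589269  0.23149235] [-3.14118039e+00 -3.30781968e-04 -1.95517825e-01] 1.0026398356599013 [-0.35660793  0.95470046  0.12784543]
```

View pics/side5.png

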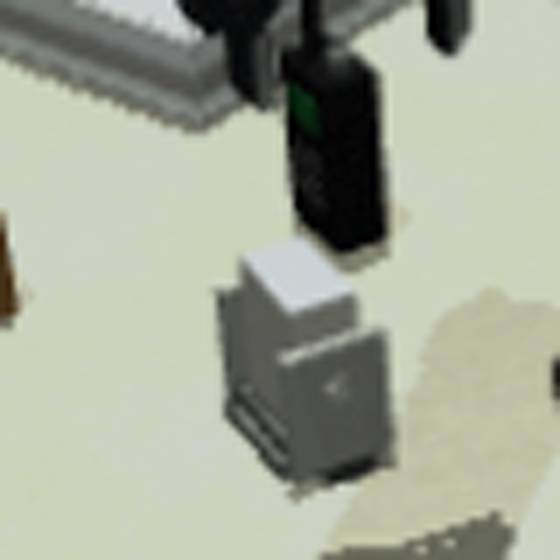

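View pics/scene5.png

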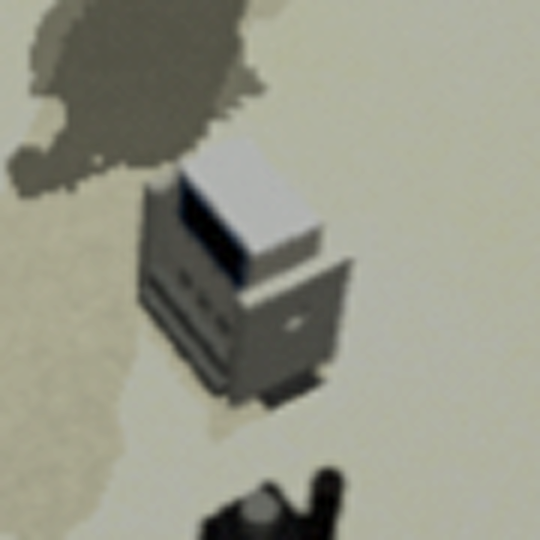

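View pics/wrist5.png

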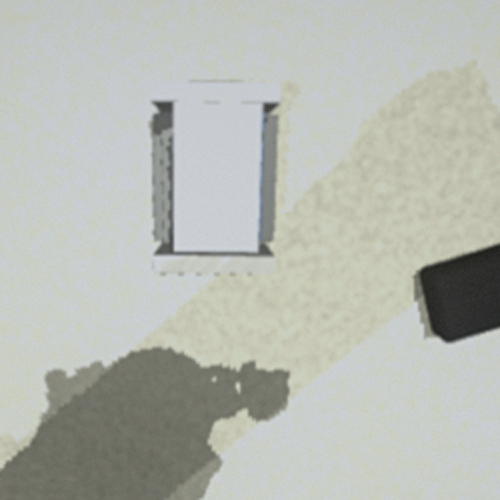

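Call:
carry_out(
  increments=[
    {"claw": 0, "dx": -2, "dy": 40, "dz": 0, "ax": 0, "ay": 0, "az": 7.5},
    {"claw": 0, "dx": -4, "dy": 80, "dz": 0, "ax": 0, "ay": 0, "az": 15},
    {"claw": 0, "dx": -6, "dy": 120, "dz": 0, "ax": 0, "ay": 0, "az": 22.5},
    {"claw": 0, "dx": -8, "dy": 160, "dz": 0, "ax": 0, "ay": 0, "az": 30},
    {"claw": 0, "dx": -9, "dy": 200, "dz": 0, "ax": 0, "ay": 0, "az": 37.5},
    {"claw": 0, "dx": -11, "dy": 240, "dz": 0, "ax": 0, "ay": 0, "az": 45},
    {"claw": 0, "dx": -13, "dy": 280, "dz": 0, "ax": 0, "ay": 0, "az": 52},
    {"claw": 0, "dx": -15, "dy": 320, "dz": 0, "ax": 0, "ay": 0, "az": 59},
    {"claw": 0, "dx": -16, "dy": 360, "dz": 5, "ax": 0, "ay": 0, "az": 66},
    {"claw": 0, "dx": -18, "dy": 400, "dz": 10, "ax": 0, "ay": 0, "az": 73},
    {"claw": 0, "dx": -18, "dy": 433, "dz": 20, "ax": 0, "ay": 0, "az": 78.8},
    {"claw": 0, "dx": -18, "dy": 433, "dz": 20, "ax": 0, "ay": 0, "az": 78.8},
    {"claw": 0, "dx": -18, "dy": 433, "dz": 20, "ax": 0, "ay": 0, "az": 78.8},
    {"claw": 0, "dx": -18, "dy": 433, "dz": 20, "ax": 0, "ay": 0, "az": 78.8},
  ],
)

```text
time: 11.25
ee_pos: [0.4619, -0.2603, 0.2112]
eef_rot: [-3.141, 0.001, -1.566]
contact_force: [-0.1, 0.7, -0.5]
gripper_width: 1.003
```

Run:
```python
from h import *
s=read_state();print(s["time"],s["ee_pos"],s["eef_rot"],s["joints"].round(2),s["contact_force"])
c=calibration("wrist");im=grab_frame("wrist");np.save(f"pics/wrist6.npy",im);np.save("pics/wrist6c.npy",c,allow_pickle=True)
cv2.imwrite(f"pics/wrist6.png",cv2.convertScaleAbs(im[:,:,::-1],alpha=1.5))
```

```text
11.25 [ 0.46193028 -0.26027954  0.21118285] [-3.14136882e+00  1.09300306e-03 -1.56598963e+00] [ 0.53  0.28 -0.07  1.88  0.02  0.98 -1.12] [-0.09239035  0.73788692 -0.47562701]
```

View pics/wrist6.png

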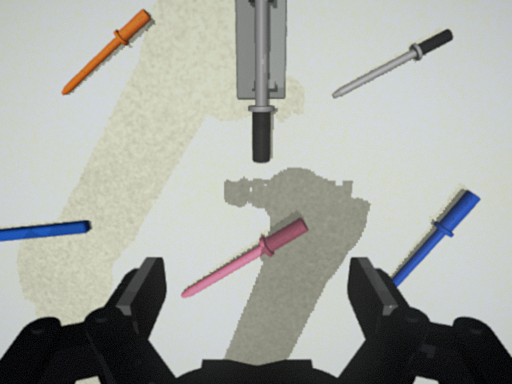

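Rod-like things: orange (105,50), pink (245,258), blue (435,240), a small grey on the desk (393,63), and a grey in the stand (261,80). The stand one is uncoloured and the larger of the two greys.

Run:
```python
from h import *
c=np.load("pics/wrist6c.npy",allow_pickle=True).item();im=np.load("pics/wrist6.npy")
cv2.imwrite("pics/c8.png",cv2.convertScaleAbs(cv2.resize(im[0:170,220:470],None,fx=3.1,fy=3.1,interpolation=cv2.INTER_CUBIC)[:,:,::-1],alpha=1.5))
L=lambda a,b,z=.034:np.linalg.norm(onz(c,*a,z)-onz(c,*b,z))
print("small grey len tip-end",L((335,95),(451,35),.008))
for n,u,v in [("handle end",261.5,161),("shoulder~",261,107),("shaft top",261.5,8)]: print(n,onz(c,u,v,.034).round(4))
```

```text
small grey len tip-end 0.1303453733477344
handle end [ 0.4712 -0.265   0.034 ]
shoulder~ [ 0.5243 -0.2641  0.034 ]
shaft top [ 0.6111 -0.2638  0.034 ]
```

View pics/c8.png

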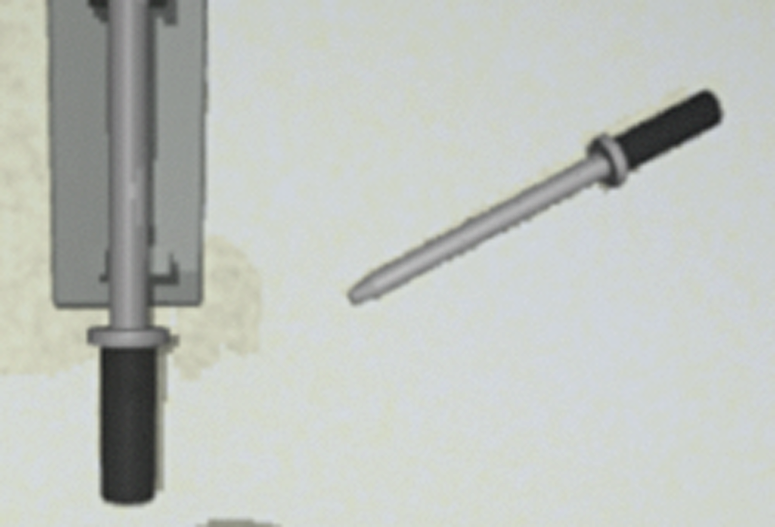

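Call:
carry_out(
  newtons=90,
  increments=[
    {"claw": 0, "dx": 4.1, "dy": -15, "dz": 30, "ax": 0, "ay": 0, "az": 0},
    {"claw": 0, "dx": 4.1, "dy": -32, "dz": 70, "ax": 0, "ay": 0, "az": 0},
    {"claw": 0, "dx": 4.1, "dy": -32, "dz": 105, "ax": 0, "ay": 0, "az": 0},
    {"claw": 0, "dx": 4.1, "dy": -32, "dz": 130, "ax": 0, "ay": 0, "az": 0},
    {"claw": 0, "dx": 4.1, "dy": -32, "dz": 130, "ax": 0, "ay": 0, "az": 0},
    {"claw": 0, "dx": 4.1, "dy": -32, "dz": 130, "ax": 0, "ay": 0, "az": 0},
    {"claw": 0, "dx": 4.1, "dy": -32, "dz": 130, "ax": 0, "ay": 0, "az": 0},
  ],
)

```text
time: 12.0
ee_pos: [0.4945, -0.2665, 0.0832]
eef_rot: [-3.139, -0.001, -1.569]
contact_force: [1.0, -0.1, -0.0]
gripper_width: 0.999
```

Run:
```python
from h import *
s=read_state();print(s["time"],s["ee_pos"],s["eef_rot"],s["contact_force"])
c=calibration("wrist");im=grab_frame("wrist");np.save(f"pics/wrist7.npy",im);np.save("pics/wrist7c.npy",c,allow_pickle=True)
cv2.imwrite(f"pics/wrist7.png",cv2.convertScaleAbs(im[:,:,::-1],alpha=1.5))
```

```text
12.0 [ 0.49449865 -0.26649535  0.08320424] [-3.13860005e+00 -1.18994513e-03 -1.56888888e+00] [ 1.00048811 -0.0608375  -0.04469905]
```

View pics/wrist7.png

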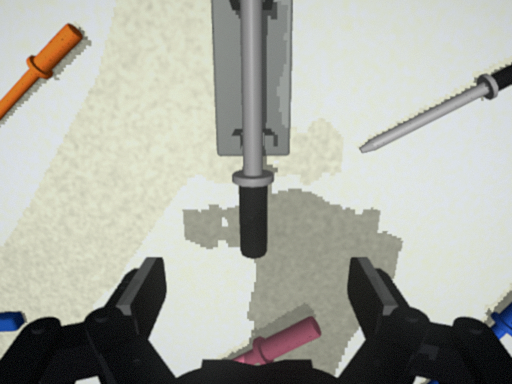

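Run:
```python
from h import *
c=np.load("pics/wrist7c.npy",allow_pickle=True).item()
s=read_state();p=s["ee_pos"]
print("grasp pt under TCP at z .034 px",proj(c,[p[0],p[1],.034]))
for n,u,v in [("end top",253.5,256),("collar front",252,170),("collar rear",252,186),("shaft",251.5,20)]: print(n,onz(c,u,v,.034).round(4))
```

```text
grasp pt under TCP at z .034 px [256.9727335 220.5707869]
end top [ 0.4686 -0.2645  0.034 ]
collar front [ 0.5279 -0.2636  0.034 ]
collar rear [ 0.5177 -0.2636  0.034 ]
shaft [ 0.6114 -0.2635  0.034 ]
```

Call:
carry_out(
  newtons=90,
  increments=[
    {"claw": 0, "dx": -2.4, "dy": 0, "dz": 25, "ax": 0, "ay": 0, "az": 0},
    {"claw": 0, "dx": -2.4, "dy": 0, "dz": 50, "ax": 0, "ay": 0, "az": 0},
    {"claw": 0, "dx": -2.4, "dy": 0, "dz": 67, "ax": 0, "ay": 0, "az": 0},
    {"claw": 0, "dx": -2.4, "dy": 0, "dz": 67, "ax": 0, "ay": 0, "az": 0},
    {"claw": 0, "dx": -2.4, "dy": 0, "dz": 67, "ax": 0, "ay": 0, "az": 0},
    {"claw": 0.6, "dx": -2.4, "dy": 0, "dz": 67, "ax": 0, "ay": 0, "az": 0},
    {"claw": 0.7, "dx": -2.4, "dy": 0, "dz": 67, "ax": 0, "ay": 0, "az": 0},
    {"claw": 0.75, "dx": -2.4, "dy": 0, "dz": 67, "ax": 0, "ay": 0, "az": 0},
    {"claw": 0.8, "dx": -2.4, "dy": 0, "dz": 67, "ax": 0, "ay": 0, "az": 0},
    {"claw": 1, "dx": -2.4, "dy": 0, "dz": 67, "ax": 0, "ay": 0, "az": 0},
    {"claw": 1, "dx": -2.4, "dy": 0, "dz": 67, "ax": 0, "ay": 0, "az": 0},
    {"claw": 1, "dx": -2.4, "dy": 0, "dz": 67, "ax": 0, "ay": 0, "az": 0},
    {"claw": 1, "dx": -2.4, "dy": 0, "dz": 67, "ax": 0, "ay": 0, "az": 0},
  ],
)

```text
time: 13.35
ee_pos: [0.4929, -0.2641, 0.0144]
eef_rot: [-3.141, -0.0, -1.57]
contact_force: [-0.0, -0.7, 2.7]
gripper_width: 0.182
```

Run:
```python
from h import *
s=read_state();print(s["time"],s["ee_pos"],s["eef_rot"],s["contact_force"],s["ft_torque"],s["gripper_width"]*85)
im=grab_frame("wrist")
cv2.imwrite(f"pics/wrist8.png",cv2.convertScaleAbs(im[:,:,::-1],alpha=1.5))
im=grab_frame("side")
cv2.imwrite(f"pics/side8.png",cv2.convertScaleAbs(cv2.resize(im[200:310,270:400],None,fx=5,fy=5)[:,:,::-1],alpha=1.5))
```

```text
13.35 [ 0.49293318 -0.264092    0.01441296] [-3.14136160e+00 -8.29932923e-05 -1.56999692e+00] [-0.03225281 -0.69313861  2.67400389] [0.05767719 0.01522327 0.06148278] 15.49745237448078
```

View pics/wrist8.png

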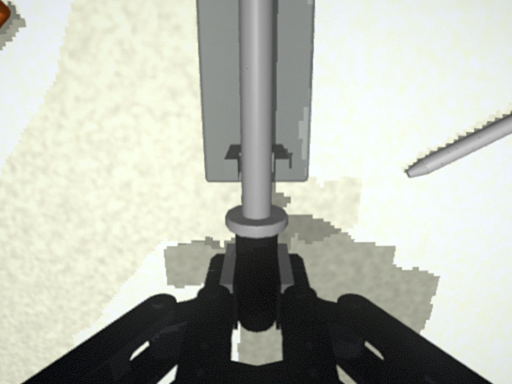

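View pics/side8.png

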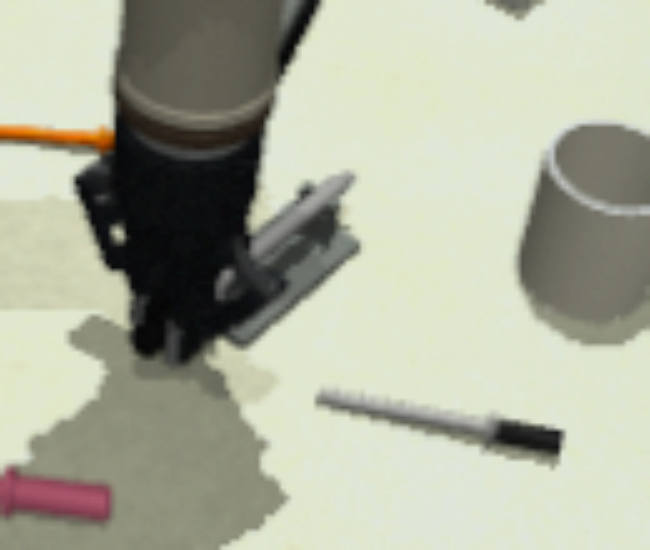

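Call:
carry_out(
  increments=[
    {"claw": 1, "dx": 0, "dy": 0, "dz": -6, "ax": 0, "ay": 0, "az": 0},
    {"claw": 1, "dx": 0, "dy": 0, "dz": -18, "ax": 0, "ay": 0, "az": 0},
    {"claw": 1, "dx": 0, "dy": 0, "dz": -35, "ax": 0, "ay": 0, "az": 0},
    {"claw": 1, "dx": 0, "dy": 0, "dz": -60, "ax": 0, "ay": 0, "az": 0},
    {"claw": 1, "dx": 0, "dy": 0, "dz": -90, "ax": 0, "ay": 0, "az": 0},
    {"claw": 1, "dx": 0, "dy": 0, "dz": -120, "ax": 0, "ay": 0, "az": 0},
    {"claw": 1, "dx": 0, "dy": 0, "dz": -120, "ax": 0, "ay": 0, "az": 0},
  ],
)

```text
time: 14.15
ee_pos: [0.4958, -0.2655, 0.1395]
eef_rot: [-3.134, -0.004, -1.57]
contact_force: [0.5, 0.2, -0.4]
gripper_width: 0.178
```

Run:
```python
from h import *
s=read_state();print(s["time"],s["ee_pos"],s["eef_rot"],s["contact_force"],s["ft_torque"],s["gripper_width"]*85)
c=np.load("pics/wrist5c.npy",allow_pickle=True).item()
f=lambda x,y:(150+(x+.5)/2-.5,(y+.5)/2-.5)
P={n:onz(c,*f(*a),.075)[:2] for n,a in {"-oL":(153,273),"-oR":(273,273),"-iL":(153,255),"-iR":(273,254),"+iL":(151,101),"+iR":(279,101),"+oL":(151,82),"+oR":(280,82)}.items()}
for k in P: print(k,P[k].round(4))
ctr=np.mean(list(P.values()),0);print("ctr",ctr)
mn=(P["-iL"]+P["-iR"])/2;pl=(P["+iL"]+P["+iR"])/2;d=pl-mn;print(np.hypot(*d),"yaw",-np.arctan2(d[0],d[1]))
M=np.array([onz(c,*f(*a),.094)[:2] for a in [(174,100),(263,101),(260,251),(174,251)]]);print(M.round(4),M.mean(0))
im=grab_frame("wrist")
cv2.imwrite(f"pics/wrist9.png",cv2.convertScaleAbs(im[:,:,::-1],alpha=1.5))
```

```text
14.15 [ 0.49582709 -0.26550585  0.13951974] [-3.13388045 -0.00383132 -1.57002282] [ 0.53903675  0.18307812 -0.36322085] [-0.04824932  0.00240427  0.04520594] 15.151836427364794
-oL [0.5418 0.2029]
-oR [0.596  0.1923]
-iL [0.5436 0.2109]
-iR [0.5974 0.2009]
+iL [0.557  0.2754]
+iR [0.6109 0.2649]
+oL [0.5587 0.2828]
+oR [0.6126 0.2723]
ctr [0.57722861 0.23780275]
0.06560364614366826 yaw -0.20629669359577651
[[0.5675 0.2718]
 [0.6024 0.2646]
 [0.5909 0.2058]
 [0.5549 0.2128]] [0.57894209 0.23878087]
```

View pics/wrist9.png

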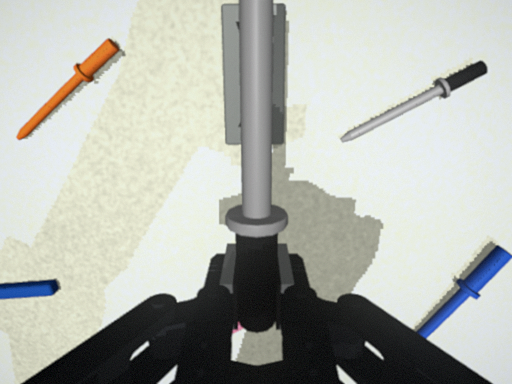

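Call:
carry_out(
  increments=[
    {"claw": 1, "dx": -20, "dy": -2, "dz": 0, "ax": 0, "ay": 0, "az": -6},
    {"claw": 1, "dx": -48, "dy": -5, "dz": 0, "ax": 0, "ay": 0, "az": -13},
    {"claw": 1, "dx": -76, "dy": -8, "dz": 0, "ax": 0, "ay": 0, "az": -21},
    {"claw": 1, "dx": -104, "dy": -12, "dz": 0, "ax": 0, "ay": 0, "az": -29},
    {"claw": 1, "dx": -132, "dy": -16, "dz": 0, "ax": 0, "ay": 0, "az": -37},
    {"claw": 1, "dx": -160, "dy": -20, "dz": 0, "ax": 0, "ay": 0, "az": -45},
    {"claw": 1, "dx": -188, "dy": -24, "dz": 0, "ax": 0, "ay": 0, "az": -53},
    {"claw": 1, "dx": -216, "dy": -28, "dz": 0, "ax": 0, "ay": 0, "az": -61},
    {"claw": 1, "dx": -244, "dy": -32, "dz": 10, "ax": 0, "ay": 0, "az": -69},
    {"claw": 1, "dx": -266, "dy": -35, "dz": 25, "ax": 0, "ay": 0, "az": -75},
    {"claw": 1, "dx": -279, "dy": -37, "dz": 45, "ax": 0, "ay": 0, "az": -78.5},
    {"claw": 1, "dx": -279, "dy": -37, "dz": 70, "ax": 0, "ay": 0, "az": -78.5},
    {"claw": 1, "dx": -279, "dy": -37, "dz": 90, "ax": 0, "ay": 0, "az": -78.5},
    {"claw": 1, "dx": -279, "dy": -37, "dz": 104, "ax": 0, "ay": 0, "az": -78.5},
    {"claw": 1, "dx": -279, "dy": -37, "dz": 104, "ax": 0, "ay": 0, "az": -78.5},
    {"claw": 1, "dx": -279, "dy": -37, "dz": 104, "ax": 0, "ay": 0, "az": -78.5},
    {"claw": 1, "dx": -279, "dy": -37, "dz": 104, "ax": 0, "ay": 0, "az": -78.5},
  ],
)

```text
time: 15.9
ee_pos: [0.5304, 0.015, 0.0312]
eef_rot: [-3.141, -0.002, -0.2]
contact_force: [0.7, -0.6, -0.5]
gripper_width: 0.177
```

Run:
```python
from h import *
s=read_state();print(s["time"],s["ee_pos"],s["eef_rot"],s["gripper_width"],s["contact_force"])
b={"side":(165,120,6,100),"scene":(250,170,6,100),"wrist":(180,30,4,150)}
for n in b:
    c=calibration(n);im=grab_frame(n);np.save(f"pics/{n}10.npy",im)
    if n=="wrist":np.save("pics/wrist10c.npy",c,allow_pickle=True)
    x,y,k,w=b[n]
    cv2.imwrite(f"pics/{n}10.png",cv2.convertScaleAbs(cv2.resize(im[y:y+w,x:x+w],None,fx=k,fy=k,interpolation=cv2.INTER_CUBIC)[:,:,::-1],alpha=1.4))
```

```text
15.9 [0.53037095 0.01503884 0.03119992] [-3.14120294e+00 -1.51862085e-03 -1.99976974e-01] 0.17651804130379903 [ 0.65213427 -0.61352886 -0.49795945]
```

View pics/side10.png

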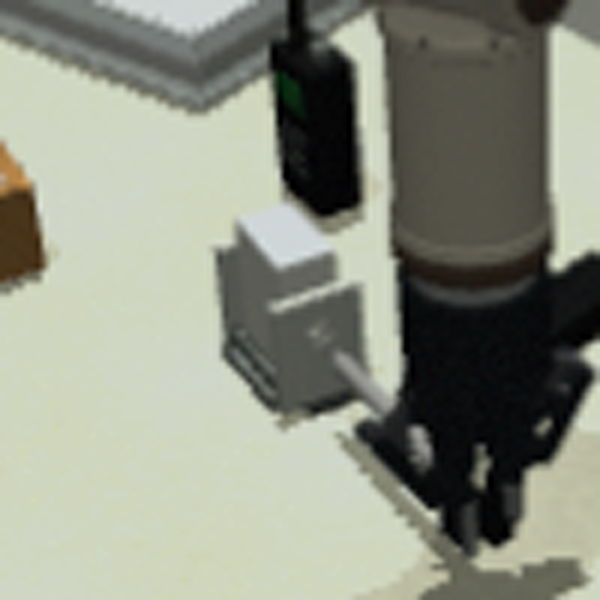

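View pics/scene10.png

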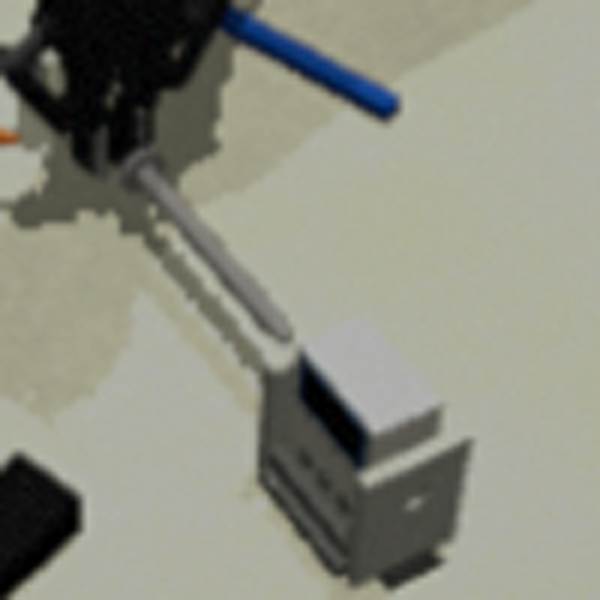

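View pics/wrist10.png

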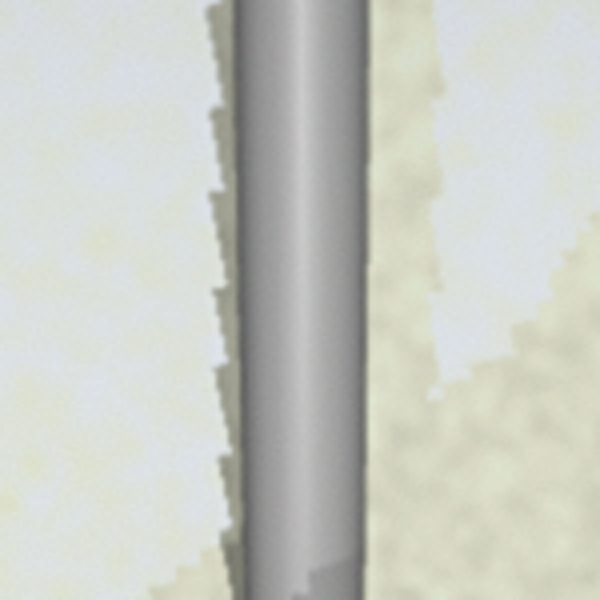

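Run:
```python
from h import *
S=calibration("side");C=calibration("scene")
g=lambda x,y,ox,oy,k=6:(ox+(x+.5)/k-.5,oy+(y+.5)/k-.5)
def T(n,a,b):
    p,e=tri([(S,*g(*a,165,120)),(C,*g(*b,250,170))]);print(n,p.round(4),np.round(e,4));return p
T("tip",(337,352),(287,335));T("collar centre",(415,445),(138,165))
for cam,off,box in [("side",(165,120),(270,250,180,200)),("scene",(250,170),(230,250,150,150))]:
    im=np.load(f"pics/{cam}10.npy");x,y,w,h=[v//6 for v in box];x+=off[0];y+=off[1]
    cv2.imwrite(f"pics/z_{cam}.png",cv2.convertScaleAbs(cv2.resize(im[y:y+h,x:x+w],None,fx=16,fy=16,interpolation=cv2.INTER_CUBIC)[:,:,::-1],alpha=1.8));print(cam,x,y,w,h)
im=np.load("pics/wrist10.npy");cv2.imwrite("pics/z_w.png",cv2.convertScaleAbs(im[:,:,::-1],alpha=1.4))
```

```text
tip [0.5622 0.1748 0.053 ] [0.0004 0.0004]
collar centre [0.5374 0.0597 0.0663] [0.0106 0.0106]
side 210 161 30 33
scene 288 211 25 25
```

View pics/z_side.png

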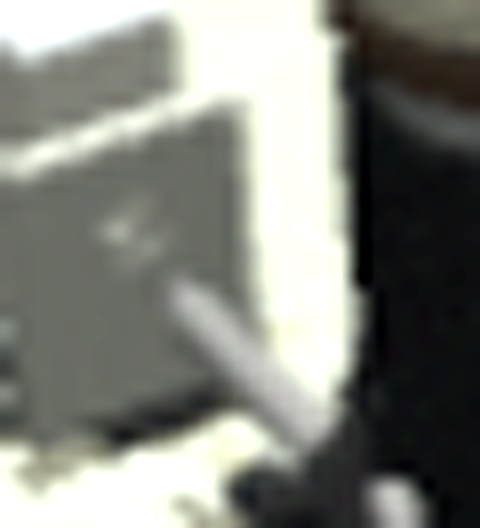

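View pics/z_scene.png

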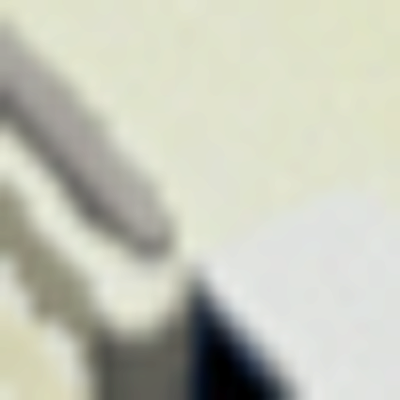

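View pics/z_w.png

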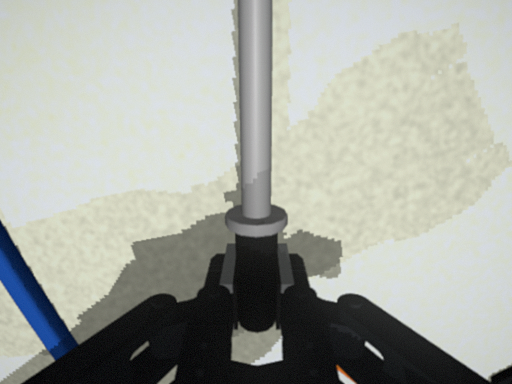

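Run:
```python
from h import *
S=calibration("side");C=calibration("scene")
D=np.array([.5775,.2375,0]);y=-.2
R=np.array([[np.cos(y),-np.sin(y),0],[np.sin(y),np.cos(y),0],[0,0,1]])
w=lambda p:D+R@(np.array(p)/1e3)
for n,c,cam,x0,y0,k,W in [("side",S,"side5",170,120,7,80),("scene",C,"scene5",270,200,6,90)]:
    im=np.load(f"pics/{cam}.npy")
    b=cv2.convertScaleAbs(cv2.resize(im[y0:y0+W,x0:x0+W],None,fx=k,fy=k,interpolation=cv2.INTER_CUBIC)[:,:,::-1],alpha=1.7)
    for sx in(-28,28):
        for sy in (-41,-33,33,41):
            for z in (75,):
                u=(proj(c,w((sx,sy,z)))-[x0,y0]+.5)*k-.5;cv2.circle(b,tuple(int(v) for v in u),2,(0,0,255),-1)
    for sy,col in((-41,(0,255,0)),(41,(255,0,0))):
        for a in np.linspace(0,6.28,24,endpoint=False):
            u=(proj(c,w((7.5*np.cos(a),sy,50+7.5*np.sin(a))))-[x0,y0]+.5)*k-.5;cv2.circle(b,tuple(int(v) for v in u),1,col,-1)
    cv2.imwrite(f"pics/ov_{n}.png",b)
```

```text
(no output)
```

View pics/ov_side.png

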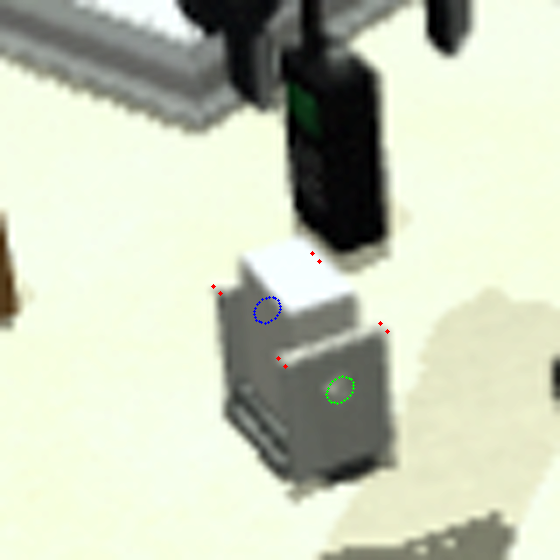

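View pics/ov_scene.png

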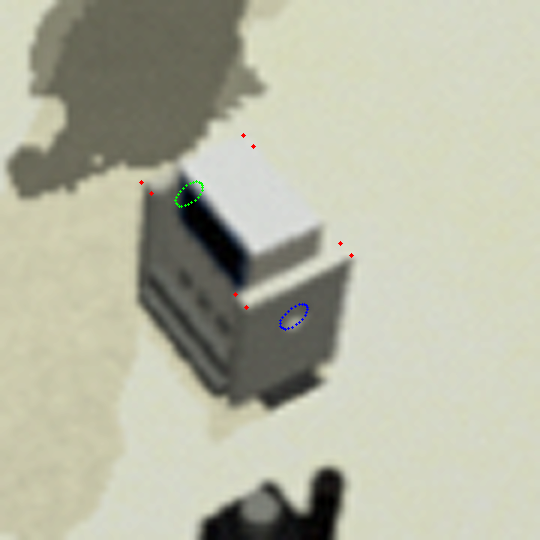

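Run:
```python
from h import *
S=calibration("side");C=calibration("scene")
s=read_state();t=np.array(s["ee_pos"]);y=s["eef_rot"][2];d=np.array([-np.sin(y),np.cos(y),0])
D=np.array([.5775,.2375,.05]);dy=np.array([np.sin(.2),np.cos(.2),0])
print("TCP",t.round(4),y)
for n,c,x0,y0,k in [("side",S,210,161,16),("scene",C,288,211,16)]:
    im=np.load(f"pics/{n}10.npy");W=(30,33) if n=="side" else (25,25)
    b=cv2.convertScaleAbs(cv2.resize(im[y0:y0+W[1],x0:x0+W[0]],None,fx=k,fy=k,interpolation=cv2.INTER_CUBIC)[:,:,::-1],alpha=1.6)
    for m in np.arange(.05,.1625,.004):
        u=(proj(c,t+[0,0,.0196]+d*m)-[x0,y0]+.5)*k-.5;cv2.circle(b,tuple(int(v) for v in u),2,(0,0,255),-1)
    for m in np.arange(-.18,-.04,.004):
        u=(proj(c,D+dy*m)-[x0,y0]+.5)*k-.5;cv2.circle(b,tuple(int(v) for v in u),2,(0,255,0),-1)
    cv2.imwrite(f"pics/ov2_{n}.png",b)
p=(t[:2]-D[:2]);print("TCP in dock frame: along",p@dy[:2]*1e3,"lateral x",p@np.array([np.cos(.2),-np.sin(.2)])*1e3)
```

```text
TCP [0.5304 0.0149 0.0313] -0.20008883228678997
TCP in dock frame: along -227.48465610358946 lateral x -1.9447471272871915
```

View pics/ov2_side.png

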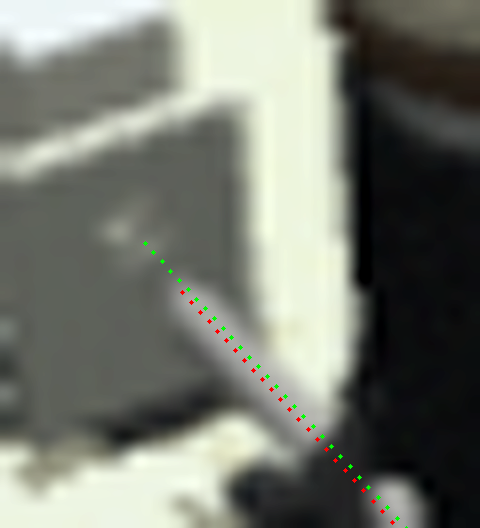

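View pics/ov2_scene.png

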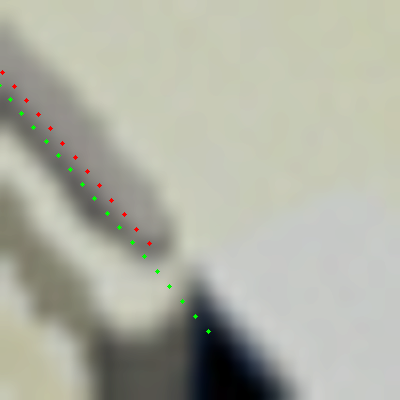

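Call:
carry_out(
  increments=[
    {"claw": 1, "dx": 1.9, "dy": -5, "dz": 0.8, "ax": 0, "ay": 0, "az": 0},
    {"claw": 1, "dx": 1.9, "dy": -12, "dz": 0.8, "ax": 0, "ay": 0, "az": 0},
    {"claw": 1, "dx": 1.9, "dy": -19, "dz": 0.8, "ax": 0, "ay": 0, "az": 0},
    {"claw": 1, "dx": 1.9, "dy": -19, "dz": 0.8, "ax": 0, "ay": 0, "az": 0},
    {"claw": 1, "dx": 1.9, "dy": -19, "dz": 0.8, "ax": 0, "ay": 0, "az": 0},
    {"claw": 1, "dx": 1.9, "dy": -19, "dz": 0.8, "ax": 0, "ay": 0, "az": 0},
  ],
)

```text
time: 16.65
ee_pos: [0.535, 0.0331, 0.0294]
eef_rot: [3.141, 0.0, -0.2]
contact_force: [0.4, 0.7, -0.4]
gripper_width: 0.184
```

Run:
```python
from h import *
S=calibration("side");C=calibration("scene")
s=read_state();t=np.array(s["ee_pos"]);y=s["eef_rot"][2];d=np.array([-np.sin(y),np.cos(y),0])
print("TCP",t.round(4),s["eef_rot"],s["contact_force"])
D=np.array([.5775,.2375,.05]);dy=np.array([np.sin(.2),np.cos(.2),0])
p=(t[:2]-D[:2]);print("TCP in dock frame: along",p@dy[:2]*1e3,"lateral x",p@np.array([np.cos(.2),-np.sin(.2)])*1e3)
out=[]
for n,c,x0,y0,k,W in [("side",S,205,158,14,40),("scene",C,285,211,14,40)]:
    im=grab_frame(n);np.save(f"pics/{n}11.npy",im)
    b=cv2.convertScaleAbs(cv2.resize(im[y0:y0+W,x0:x0+W],(400,400),interpolation=cv2.INTER_CUBIC)[:,:,::-1],alpha=1.6);out.append(b)
cv2.imwrite("pics/j11.png",np.hstack(out))
```

```text
TCP [0.535  0.0331 0.0294] [ 3.14125936e+00  2.97345258e-04 -1.99795202e-01] [ 0.40805228  0.70441742 -0.35457873]
TCP in dock frame: along -208.77608571831968 lateral x -1.0350456918390565
```

View pics/j11.png

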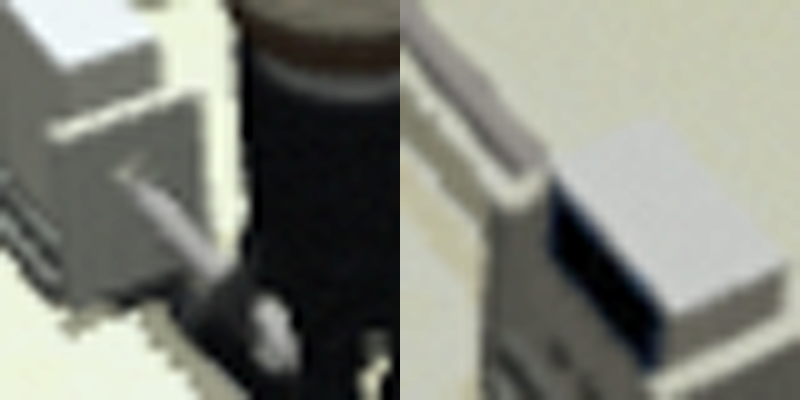

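Run:
```python
from h import *
S=calibration("side")
s=read_state();t=np.array(s["ee_pos"]);y=s["eef_rot"][2];d=np.array([-np.sin(y),np.cos(y),0])
D=np.array([.5775,.2375,.05]);Dy=np.array([np.sin(.2),np.cos(.2),0]);Dx=np.array([np.cos(.2),-np.sin(.2),0])
x0,y0,k,W=207,160,12,32
o=[]
for f in ("side5","side11"):
    im=np.load(f"pics/{f}.npy")
    b=cv2.convertScaleAbs(cv2.resize(im[y0:y0+W,x0:x0+W],None,fx=k,fy=k,interpolation=cv2.INTER_CUBIC)[:,:,::-1],alpha=3,beta=-130)
    for a in np.linspace(0,6.28,20,endpoint=False):
        u=(proj(S,D-Dy*.041+.0075*(np.cos(a)*Dx+np.sin(a)*np.array([0,0,1])))-[x0,y0]+.5)*k-.5;cv2.circle(b,tuple(int(v) for v in u),1,(0,255,0),-1)
    u=(proj(S,t+[0,0,.0196]+d*.162)-[x0,y0]+.5)*k-.5
    if f!="side5": cv2.circle(b,tuple(int(v) for v in u),2,(0,0,255),-1)
    o.append(b)
cv2.imwrite("pics/j12.png",np.hstack(o))
```

```text
(no output)
```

View pics/j12.png

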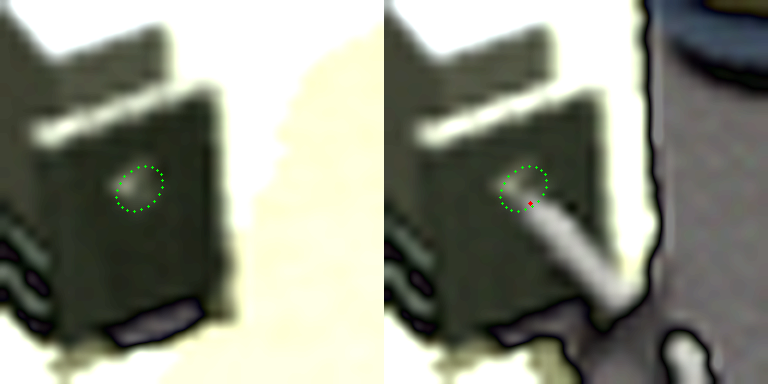

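Call:
carry_out(
  increments=[
    {"claw": 1, "dx": 0.9, "dy": -1, "dz": -0.9, "ax": 0, "ay": 0, "az": 0},
    {"claw": 1, "dx": 0.9, "dy": -3, "dz": -0.9, "ax": 0, "ay": 0, "az": 0},
    {"claw": 1, "dx": 0.9, "dy": -6, "dz": -0.9, "ax": 0, "ay": 0, "az": 0},
    {"claw": 1, "dx": 0.9, "dy": -9, "dz": -0.9, "ax": 0, "ay": 0, "az": 0},
    {"claw": 1, "dx": 0.9, "dy": -12, "dz": -0.9, "ax": 0, "ay": 0, "az": 0},
    {"claw": 1, "dx": 0.9, "dy": -12, "dz": -0.9, "ax": 0, "ay": 0, "az": 0},
    {"claw": 1, "dx": 0.9, "dy": -12, "dz": -0.9, "ax": 0, "ay": 0, "az": 0},
  ],
)

```text
time: 17.45
ee_pos: [0.5384, 0.045, 0.0304]
eef_rot: [3.142, 0.0, -0.199]
contact_force: [1.0, 0.2, -0.4]
gripper_width: 0.183
```

```bash
cat > st.py <<'E'
from h import *
s=read_state();t=np.array(s["ee_pos"])
print("t",s["time"],"TCP",t.round(4),np.round(s["eef_rot"],3),"F",np.round(s["contact_force"],1),"M",np.round(s["ft_torque"],2))
D=np.array([.5775,.2375]);p=t[:2]-D
print("along",p@np.array([np.sin(.2),np.cos(.2)])*1e3,"lat",p@np.array([np.cos(.2),-np.sin(.2)])*1e3)
E
python3 st.py
python3 - <<'E'
from h import *
im=grab_frame("side");np.save("pics/side13.npy",im)
cv2.imwrite("pics/s13.png",cv2.convertScaleAbs(cv2.resize(im[160:192,207:239],None,fx=12,fy=12,interpolation=cv2.INTER_CUBIC)[:,:,::-1],alpha=2.5,beta=-100))
E
```

```text
t 17.45 TCP [0.5384 0.045  0.0304] [ 3.142  0.    -0.199] F [ 1.   0.2 -0.4] M [-0.08  0.09 -0.  ]
along -196.40100498960635 lat -0.0465285348208791
```

View pics/s13.png

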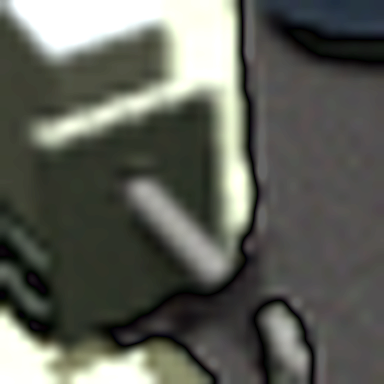

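Call:
carry_out(
  increments=[
    {"claw": 1, "dx": 0, "dy": -3, "dz": 0, "ax": 0, "ay": 0, "az": 0},
    {"claw": 1, "dx": 0, "dy": -6, "dz": 0, "ax": 0, "ay": 0, "az": 0},
    {"claw": 1, "dx": 0, "dy": -9, "dz": 0, "ax": 0, "ay": 0, "az": 0},
    {"claw": 1, "dx": 0, "dy": -12, "dz": 0, "ax": 0, "ay": 0, "az": 0},
    {"claw": 1, "dx": 0, "dy": -15, "dz": 0, "ax": 0, "ay": 0, "az": 0},
    {"claw": 1, "dx": 0, "dy": -15, "dz": 0, "ax": 0, "ay": 0, "az": 0},
  ],
)

```text
time: 18.1
ee_pos: [0.5416, 0.0604, 0.0305]
eef_rot: [-3.141, -0.0, -0.199]
contact_force: [-0.6, 0.5, -0.8]
gripper_width: 0.184
```

```bash
python3 st.py
```

```text
t 18.1 TCP [0.5416 0.0604 0.0305] [-3.141 -0.    -0.199] F [-0.6  0.5 -0.8] M [-0.09  0.01 -0.01]
along -180.70713468863337 lat -0.01727363946808086
```

Call:
carry_out(
  increments=[
    {"claw": 1, "dx": 0, "dy": -4, "dz": 0, "ax": 0, "ay": 0, "az": 0},
    {"claw": 1, "dx": 0, "dy": -8, "dz": 0, "ax": 0, "ay": 0, "az": 0},
    {"claw": 1, "dx": 0, "dy": -12, "dz": 0, "ax": 0, "ay": 0, "az": 0},
    {"claw": 1, "dx": 0, "dy": -16, "dz": 0, "ax": 0, "ay": 0, "az": 0},
    {"claw": 1, "dx": 0, "dy": -20, "dz": 0, "ax": 0, "ay": 0, "az": 0},
    {"claw": 1, "dx": 0, "dy": -24, "dz": 0, "ax": 0, "ay": 0, "az": 0},
    {"claw": 1, "dx": 0, "dy": -28, "dz": 0, "ax": 0, "ay": 0, "az": 0},
    {"claw": 1, "dx": 0, "dy": -32, "dz": 0, "ax": 0, "ay": 0, "az": 0},
    {"claw": 1, "dx": 0, "dy": -36, "dz": 0, "ax": 0, "ay": 0, "az": 0},
    {"claw": 1, "dx": 0, "dy": -40, "dz": 0, "ax": 0, "ay": 0, "az": 0},
    {"claw": 1, "dx": 0, "dy": -45, "dz": 0, "ax": 0, "ay": 0, "az": 0},
    {"claw": 1, "dx": 0, "dy": -45, "dz": 0, "ax": 0, "ay": 0, "az": 0},
    {"claw": 1, "dx": 0, "dy": -45, "dz": 0, "ax": 0, "ay": 0, "az": 0},
  ],
)

```text
time: 19.4
ee_pos: [0.5503, 0.1038, 0.0304]
eef_rot: [3.142, 0.0, -0.199]
contact_force: [0.4, 0.4, -0.7]
gripper_width: 0.18
```

```bash
python3 st.py
python3 - <<'E'
from h import *
for i,n in enumerate(["scene","wrist"]):
    im=grab_frame(n)
    cv2.imwrite(f"pics/{n}14.png",cv2.convertScaleAbs(cv2.resize(im[210:280,280:350],None,fx=7,fy=7,interpolation=cv2.INTER_CUBIC) if i==0 else im,alpha=1.6)[:,:,::-1])
E
```

```text
t 19.4 TCP [0.5503 0.1038 0.0304] [ 3.142  0.    -0.199] F [ 0.4  0.4 -0.7] M [-0.12 -0.02 -0.05]
along -136.42329578170248 lat -0.04900320929060106
```

View pics/scene14.png

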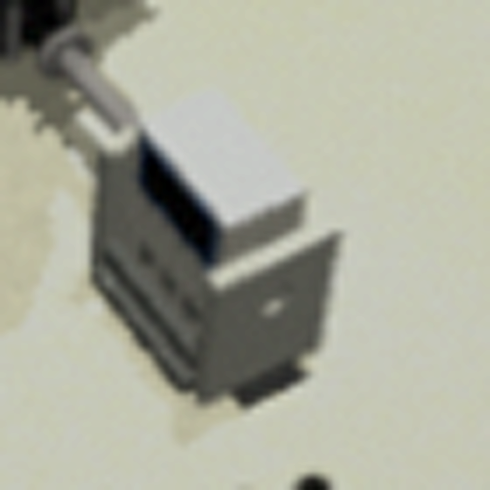

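View pics/wrist14.png

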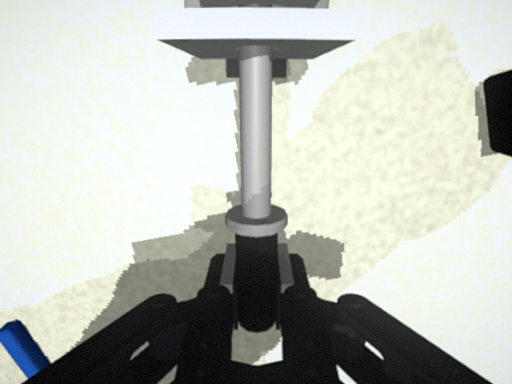

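Call:
carry_out(
  increments=[
    {"claw": 1, "dx": 0, "dy": -3, "dz": 0, "ax": 0, "ay": 0, "az": 0},
    {"claw": 1, "dx": 0, "dy": -6, "dz": 0, "ax": 0, "ay": 0, "az": 0},
    {"claw": 1, "dx": 0, "dy": -9, "dz": 0, "ax": 0, "ay": 0, "az": 0},
    {"claw": 1, "dx": 0, "dy": -12, "dz": 0, "ax": 0, "ay": 0, "az": 0},
    {"claw": 1, "dx": 0, "dy": -15, "dz": 0, "ax": 0, "ay": 0, "az": 0},
    {"claw": 1, "dx": 0, "dy": -18, "dz": 0, "ax": 0, "ay": 0, "az": 0},
    {"claw": 1, "dx": 0, "dy": -21, "dz": 0, "ax": 0, "ay": 0, "az": 0},
    {"claw": 1, "dx": 0, "dy": -21, "dz": 0, "ax": 0, "ay": 0, "az": 0},
  ],
)

```text
time: 20.3
ee_pos: [0.5547, 0.125, 0.0305]
eef_rot: [-3.141, -0.0, -0.199]
contact_force: [0.9, 0.0, -0.9]
gripper_width: 0.18
```

```bash
python3 st.py
```

```text
t 20.3 TCP [0.5547 0.125  0.0305] [-3.141 -0.    -0.199] F [ 0.9  0.  -0.9] M [-0.01 -0.01 -0.01]
along -114.78074468218676 lat -0.039662087324306844
```

Run:
```python
from h import *
S=calibration("side");C=calibration("scene")
print(onz(S,165+320/6,120+215/6,0),onz(S,165+287/6,120+200/6,0),onz(C,315,322,0))
print(proj(C,[.595,.325,.05]))
im=grab_frame("scene");cv2.imwrite("pics/scene15.png",cv2.convertScaleAbs(cv2.resize(im[210:335,270:370],None,fx=5,fy=5,interpolation=cv2.INTER_CUBIC)[:,:,::-1],alpha=1.6))
```

```text
[0.69185018 0.3545166  0.        ] [0.6872983  0.38387415 0.        ] [0.71515729 0.39157056 0.        ]
[329.77509047 265.35377582]
```

View pics/scene15.png

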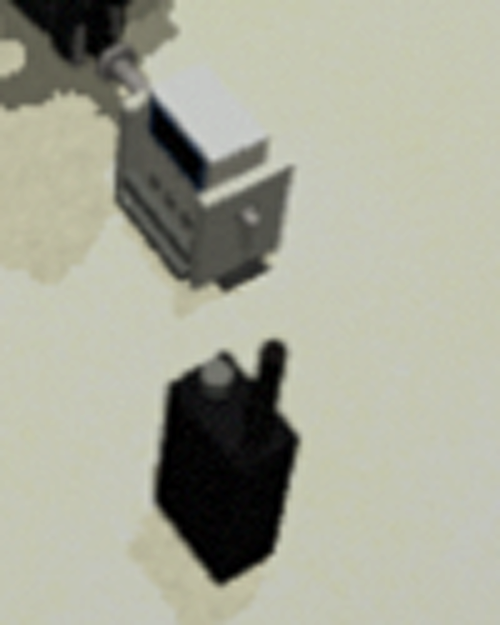

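The tip pokes out of the far hole at (250,215), and the radio is well clear (x≈0.69). Continuing.

Call:
carry_out(
  increments=[
    {"claw": 1, "dx": 0, "dy": -4, "dz": 0, "ax": 0, "ay": 0, "az": 0},
    {"claw": 1, "dx": 0, "dy": -8, "dz": 0, "ax": 0, "ay": 0, "az": 0},
    {"claw": 1, "dx": 0, "dy": -12, "dz": 0, "ax": 0, "ay": 0, "az": 0},
    {"claw": 1, "dx": 0, "dy": -16, "dz": 0, "ax": 0, "ay": 0, "az": 0},
    {"claw": 1, "dx": 0, "dy": -20, "dz": 0, "ax": 0, "ay": 0, "az": 0},
    {"claw": 1, "dx": 0, "dy": -24, "dz": 0, "ax": 0, "ay": 0, "az": 0},
    {"claw": 1, "dx": 0, "dy": -28, "dz": 0, "ax": 0, "ay": 0, "az": 0},
    {"claw": 1, "dx": 0, "dy": -31, "dz": 0, "ax": 0, "ay": 0, "az": 0},
    {"claw": 1, "dx": 0, "dy": -34, "dz": 0, "ax": 0, "ay": 0, "az": 0},
    {"claw": 1, "dx": 0, "dy": -36, "dz": 0, "ax": 0, "ay": 0, "az": 0},
    {"claw": 1, "dx": 0, "dy": -36, "dz": 0, "ax": 0, "ay": 0, "az": 0},
  ],
)

```text
time: 21.45
ee_pos: [0.5617, 0.16, 0.0304]
eef_rot: [-3.141, 0.0, -0.199]
contact_force: [0.1, 0.8, -0.8]
gripper_width: 0.182
```

```bash
python3 st.py
python3 - <<'E'
from h import *
im=grab_frame("wrist");cv2.imwrite("pics/wrist16.png",cv2.convertScaleAbs(im[:,:,::-1],alpha=1.6))
E
```

```text
t 21.45 TCP [0.5617 0.16   0.0304] [-3.141  0.    -0.199] F [ 0.1  0.8 -0.8] M [-0.08  0.03  0.04]
along -79.1340921465035 lat -0.09648486726885827
```

View pics/wrist16.png

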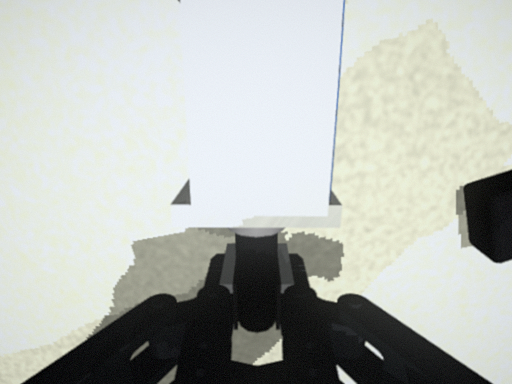

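Call:
carry_out(
  increments=[
    {"claw": 1, "dx": 0, "dy": -1.5, "dz": 0, "ax": 0, "ay": 0, "az": 0},
    {"claw": 1, "dx": 0, "dy": -3, "dz": 0, "ax": 0, "ay": 0, "az": 0},
    {"claw": 1, "dx": 0, "dy": -4, "dz": 0, "ax": 0, "ay": 0, "az": 0},
    {"claw": 1, "dx": 0, "dy": -5, "dz": 0, "ax": 0, "ay": 0, "az": 0},
    {"claw": 1, "dx": 0, "dy": -5, "dz": 0, "ax": 0, "ay": 0, "az": 0},
  ],
)

```text
time: 22.0
ee_pos: [0.5627, 0.1647, 0.0305]
eef_rot: [-3.141, -0.0, -0.2]
contact_force: [0.8, 0.5, -0.5]
gripper_width: 0.183
```

Call:
carry_out(
  increments=[
    {"claw": 1, "dx": 0, "dy": -0.5, "dz": 0, "ax": 0, "ay": 0, "az": 0},
    {"claw": 1, "dx": 0, "dy": -1, "dz": 0, "ax": 0, "ay": 0, "az": 0},
    {"claw": 1, "dx": 0, "dy": -1, "dz": 0, "ax": 0, "ay": 0, "az": 0},
  ],
)

```text
time: 22.3
ee_pos: [0.5628, 0.1649, 0.0303]
eef_rot: [3.141, 0.0, -0.2]
contact_force: [-0.3, -1.0, -0.7]
gripper_width: 0.177
```

Call:
carry_out(
  increments=[
    {"claw": 1, "dx": 0, "dy": -0.5, "dz": 0, "ax": 0, "ay": 0, "az": 0},
    {"claw": 1, "dx": 0, "dy": -1, "dz": 0, "ax": 0, "ay": 0, "az": 0},
    {"claw": 1, "dx": 0, "dy": -1, "dz": 0, "ax": 0, "ay": 0, "az": 0},
  ],
)

```text
time: 22.6
ee_pos: [0.5628, 0.165, 0.0302]
eef_rot: [3.14, 0.001, -0.201]
contact_force: [-0.8, -5.2, 1.5]
gripper_width: 0.18
```

```bash
python3 st.py
```

```text
t 22.6 TCP [0.5628 0.165  0.0302] [ 3.14e+00  1.00e-03 -2.01e-01] F [-0.8 -5.2  1.5] M [-1.1   0.36  0.06]
along -73.96591664437908 lat -0.04202447265883036
```

Call:
carry_out(
  increments=[
    {"claw": 1, "dx": 0, "dy": -0.7, "dz": 0, "ax": 0, "ay": 0, "az": 0},
    {"claw": 1, "dx": 0, "dy": -1.5, "dz": 0, "ax": 0, "ay": 0, "az": 0},
    {"claw": 1, "dx": 0, "dy": -1.5, "dz": 0, "ax": 0, "ay": 0, "az": 0},
  ],
)

```text
time: 22.9
ee_pos: [0.5627, 0.165, 0.0301]
eef_rot: [3.138, 0.001, -0.202]
contact_force: [-2.4, -6.9, 2.6]
gripper_width: 0.181
```

```bash
python3 st.py
python3 - <<'E'
from h import *
o=[]
for n,x,y in [("side",205,155),("scene",285,210)]:
    im=grab_frame(n);o.append(cv2.convertScaleAbs(cv2.resize(im[y:y+66,x:x+66],(400,400),interpolation=cv2.INTER_CUBIC)[:,:,::-1],alpha=1.6))
cv2.imwrite("pics/j17.png",np.hstack(o))
E
```

```text
t 22.9 TCP [0.5627 0.165  0.0301] [ 3.138e+00  1.000e-03 -2.020e-01] F [-2.4 -6.9  2.6] M [-1.53  0.5   0.03]
along -73.98771928829375 lat -0.12118465632964502
```

View pics/j17.png

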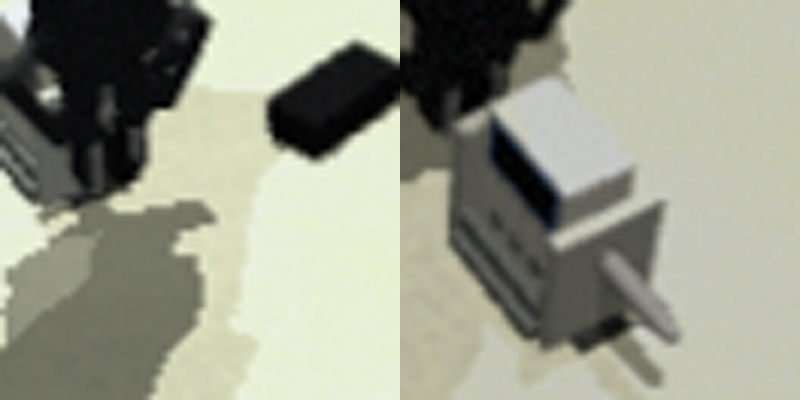

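Call:
carry_out(
  increments=[
    {"claw": 1, "dx": 0, "dy": 1.5, "dz": 0, "ax": 0, "ay": 0, "az": 0},
    {"claw": 0.75, "dx": 0, "dy": 1.5, "dz": 0, "ax": 0, "ay": 0, "az": 0},
    {"claw": 0.65, "dx": 0, "dy": 1.5, "dz": 0, "ax": 0, "ay": 0, "az": 0},
    {"claw": 0.5, "dx": 0, "dy": 1.5, "dz": 0, "ax": 0, "ay": 0, "az": 0},
    {"claw": 0.2, "dx": 0, "dy": 1.5, "dz": 0, "ax": 0, "ay": 0, "az": 0},
    {"claw": 0, "dx": 0, "dy": 1.5, "dz": 0, "ax": 0, "ay": 0, "az": 0},
    {"claw": 0, "dx": 0, "dy": 1.5, "dz": 0, "ax": 0, "ay": 0, "az": 0},
    {"claw": 0, "dx": 0, "dy": 1.5, "dz": -15, "ax": 0, "ay": 0, "az": 0},
    {"claw": 0, "dx": 0, "dy": 1.5, "dz": -40, "ax": 0, "ay": 0, "az": 0},
    {"claw": 0, "dx": 0, "dy": 1.5, "dz": -75, "ax": 0, "ay": 0, "az": 0},
    {"claw": 0, "dx": 0, "dy": 1.5, "dz": -115, "ax": 0, "ay": 0, "az": 0},
    {"claw": 0, "dx": 0, "dy": 10, "dz": -155, "ax": 0, "ay": 0, "az": 0},
    {"claw": 0, "dx": 0, "dy": 30, "dz": -190, "ax": 0, "ay": 0, "az": 0},
    {"claw": 0, "dx": 0, "dy": 30, "dz": -200, "ax": 0, "ay": 0, "az": 0},
    {"claw": 0, "dx": 0, "dy": 30, "dz": -200, "ax": 0, "ay": 0, "az": 0},
    {"claw": 0, "dx": 0, "dy": 30, "dz": -200, "ax": 0, "ay": 0, "az": 0},
  ],
)

```text
time: 24.6
ee_pos: [0.5568, 0.1389, 0.2299]
eef_rot: [-3.142, 0.001, -0.199]
contact_force: [-0.6, -0.6, -0.9]
gripper_width: 1.0
```

```bash
python3 st.py
python3 - <<'E'
from h import *
o=[]
for n,x,y in [("side",190,140),("scene",275,205)]:
    im=grab_frame(n);np.save(f"pics/{n}18.npy",im);o.append(cv2.convertScaleAbs(cv2.resize(im[y:y+66,x:x+66],(400,400),interpolation=cv2.INTER_CUBIC)[:,:,::-1],alpha=1.6))
cv2.imwrite("pics/j18.png",np.hstack(o))
c=calibration("wrist");im=grab_frame("wrist");np.save("pics/wrist18c.npy",c,allow_pickle=True);np.save("pics/wrist18.npy",im)
cv2.imwrite("pics/w18.png",cv2.convertScaleAbs(cv2.resize(im[0:230,150:350],None,fx=2.6,fy=2.6,interpolation=cv2.INTER_CUBIC)[:,:,::-1],alpha=1.4))
E
```

```text
t 24.6 TCP [0.5568 0.1389 0.2299] [-3.142e+00  1.000e-03 -1.990e-01] F [-0.6 -0.6 -0.9] M [ 0.03  0.06 -0.04]
along -100.77251000480484 lat -0.7131321603473101
```

View pics/j18.png

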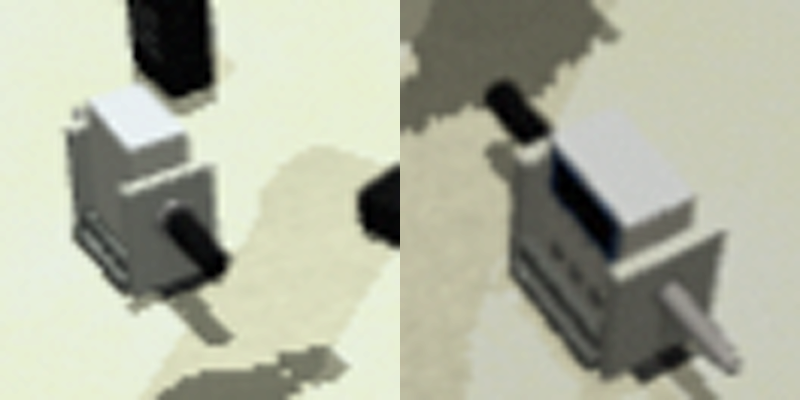

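View pics/w18.png

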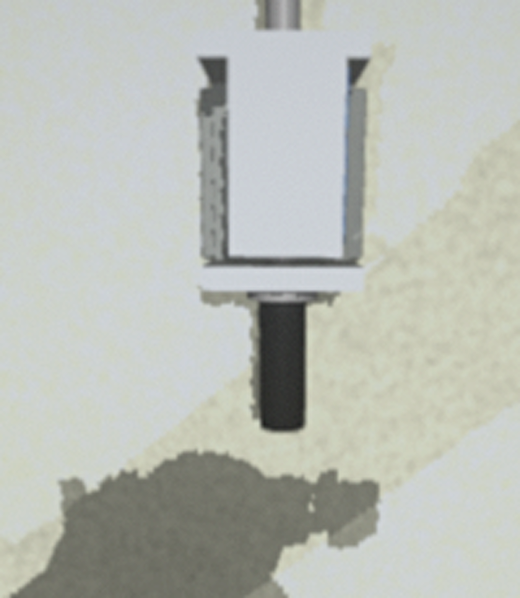

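Run:
```python
from h import *
c=np.load("pics/wrist18c.npy",allow_pickle=True).item();im=np.load("pics/wrist18.npy")
D=np.array([.5775,.2375]);Y=np.array([np.sin(.2),np.cos(.2)]);X=np.array([np.cos(.2),-np.sin(.2)])
f=lambda x,y:(150+(x+.5)/2.6-.5,(y+.5)/2.6-.5)
for n,a,z in [("handle end low",(283,431),.049),("collar rear top",(283,301),.0615),("plate outer top",(283,292),.075),("plate inner top",(283,266),.075)]:
    p=onz(c,*f(*a),z)[:2]-D;print(n,(p@Y*1e3).round(1),(p@X*1e3).round(1))
# expected pixel rows for collar front/rear top if home
for al in (-41,-42,-43,-46,-96):
    w=np.append(D+Y*al/1e3,.0615 if al>-90 else .049);print(al,((proj(c,w)-[150,0]+.5)*2.6-.5).round(1))
cv2.imwrite("pics/w18z.png",cv2.convertScaleAbs(cv2.resize(im[95:130,225:295],None,fx=10,fy=10,interpolation=cv2.INTER_CUBIC)[:,:,::-1],alpha=1.5))
```

```text
handle end low -96.8 0.2
collar rear top -45.6 0.0
plate outer top -41.3 -0.1
plate inner top -32.6 -0.1
-41 [283. 288.]
-42 [283.  290.9]
-43 [283.  293.7]
-46 [283.  302.2]
-96 [282.4 429. ]
```

View pics/w18z.png

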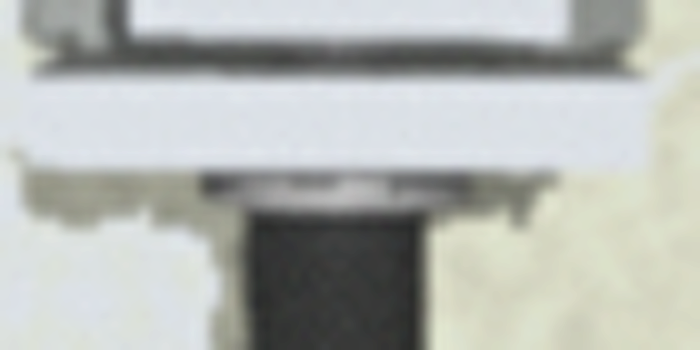

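Run:
```python
import cv2,numpy as np
a=np.load("pics/side0.npy");b=np.load("pics/side18.npy")
cv2.imwrite("pics/cmp.png",np.hstack([cv2.resize(x,(400,300))[:,:,::-1] for x in(a,b)]))
```

```text
(no output)
```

View pics/cmp.png

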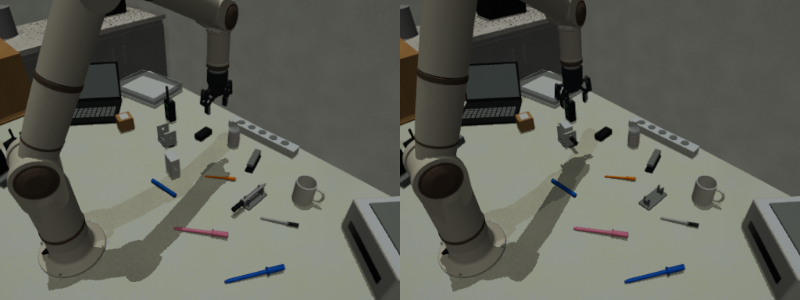

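Before (left) and after (right): everything else is where it was, the stand is empty, and the monitor and rod are in the dock.

```bash
python3 -c "
from rig import ticket
print(ticket.finish_job())"
```

```text
the job is handed in; nothing more can be done
None
```

I stood the monitor in the dock, upright and fully down, with its screen facing away from the robot. I then slid the larger grey rod from the stand through the plate nearer the robot (−y), the monitor's bore and the far plate, let go and backed the arm off. I handed the job in shortly after 24.6 s, with no verdict reported.

- **Monitor seating:** it met the dock floor at the expected height with about 6 N of contact, and its screen and angle looked right from three cameras afterwards.
- **Rod seating:** it stopped dead against the plate at about 7 N, about 1 mm short of where I had calculated. After release, the wrist view put the back of the collar at −45.6 mm (−46 would be exactly home) and the handle end at −96.8 mm (−96). These agree to within 1 mm, so a gap under 1 mm can't be ruled out from the picture alone.
- **Other things on the desk:** a before/after picture shows none of the bystanders or look-alike rods moved.
- **Problems:** my first two move calls were refused because keys were missing, and nothing moved. No checks failed.

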